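Scrap the spoiled glass tiles through the drop-bottom hopper

TASK

Clear the spoiled glass tiles off the drying rack: they are sharp and wet, so never touch one with the fingers; lift each on the spatula and tip it into the hopper with its trap door shut. Lay the spatula back with its blade flat on the cork mat. With the crate pushed fully home under the hopper, draw the bolt and swing the trap door wide open so that all the tiles drop into the crate, then swing it fully shut and shoot the bolt home, without knocking over a paint jar.

Things in the scene. Friction and masses are not known exactly. Their poses are not given: they have to be found in the camera images.
- hopper: fixed open-topped grey steel box on four legs. Origin on the table under its middle; x from its front (robot side) to its back, y to its left. Inside 120 by 120 mm, walls 5 mm, floor (the shut trap door) at 170 mm, front and side rims at 228, back wall to 263. Legs 14 mm square at x = +-67, y = +-87 mm. Two apron plates hang below the front wall (x = -73 to -79, down to 115 mm).
- trap (a joint): hinge of the trap door, the hopper's whole floor, rad: 0 shut (flush), 1.0 wide open. It runs along the hopper's y at the back (x = 62, z = 167 mm); the near edge swings down. Stiff: the door stays where it is left, even loaded (2 to 6 N at the lever moves it). A tongue on the near edge rests over the bolt, so it opens only with the bolt drawn.
- lever_grip (a point): middle of the black grip (round bar 16 mm thick, 52 mm long, along the hopper's y) on top of the lever fixed to the trap door, on the hopper's left, 115 mm from the hinge line. The lever leans 0.10 rad to the front when the door is shut; pulled towards the hopper's front it swings the door open, 1 rad for 1 rad.
- trap_hinge (a point): point on the door's hinge line level with the middle of the lever grip (along y)
- bolt (a joint): slide of the latch bolt on the hopper's front, m: 0 shot home under the door's tongue (latched), 0.042 fully drawn; it grows towards the hopper's -y (right). The tongue is free from 0.034 on. About 2 N of friction; it stays where it is left.
- bolt_post (a point): grip point of the bolt's upright round post, 14 mm thick, free above from 35 mm below this point to 20 mm above it; 29 mm in front of the hopper's front wall. Push or pinch it along the hopper's y.
- crate: loose grey plastic scrap crate, 224 (x) by 148 (y) by 48 mm high, walls 6 mm, open top, 0.4 kg, running lengthwise between the hopper's legs. Origin under its centre, axes like the hopper's. Fully home its back touches the stop bar: its origin then lies 30 mm in front of the hopper's origin (hopper x = -30 mm). It starts pulled out some way to the front.
- spatula: cranked spatula. Origin at the middle of the blade's underside, x towards its tip, z up. Steel blade 85 (x) by 52 (y) by 3 mm; behind it a neck rises to a level dark wooden handle 88 by 18 (y) by 24 mm, x = -68 to -156 mm, centre line 62 mm above the blade's underside. Lies flat on its blade on the mat; 0.16 kg, balanced about 25 mm behind the origin.
- spatula_handle (a point): grip point on the handle, 100 mm behind and 62 mm above the spatula's origin; the handle is 18 mm wide there (along y)
- rack: fixed wooden drying rack. Origin on the table at its middle, x from its front to its back. Three bays at y = -96, 0, 96 mm: a tile lies on two rails (tops at 24 mm, 134 mm long in x) with a 64 mm gap between; fences and stops on the rails (33 mm high) keep it within 19 mm in x, 3 mm in y of the bay's middle. The gap is open to the front (only a batten 3 mm high there), closed from x = 67 mm.
- tile1: spoiled glass tile 80 by 80 by 5 mm, 0.08 kg, smooth (slides off steel from about 25 degrees of tilt); origin at the middle of its underside. Starts in a bay of the rack; may be absent.
- tile2: same as tile1; may be absent
- tile3: same as tile1; may be absent
- mat: cork mat, 240 (x) by 110 (y) by 3 mm, fixed; origin under its centre: the spatula's place
- jar1: small paint jar, 43 mm across, 56 mm high, origin under its centre; leave it standing
- jar2: same as jar1
- jar3: same as jar1

How it is judged:
By the outcome, as a careful person would: the job done as asked, in the order asked, and still so for the second after the job is handed in, with the robot touching nothing.
Of tile1, tile2, tile3 only 2 to 3 are there at a start; the rules pass over those that are not, and their reading is None.
At some moment in a run one of crate, spatula, tile1, tile2, tile3 may be knocked a few centimetres aside while the robot is not near it.
It also fails if it takes over 210 s, if anything falls off the work surface, if the arm or the gripper's body presses on something with over 40 N, if the wrist force passes 120 N, or if a joint passes its speed limit or range.

ROBOT

A 6-joint arm with a two-finger parallel gripper is mounted at the origin on the work surface. World frame = base frame: x ahead of the robot, y to its left, z up, the work surface at z = 0. Lengths are in mm, angles in rad, forces in N, time in s.
With the tool pointing down it reaches from about 375 to 900 mm from the base axis. Payload 3.1 kg.
Tool frame: the origin (TCP) lies at the very end of the fingers, on their centre line; the grasp point (between the pads) lies 19 mm behind it; z points along the fingers, y is the line along which they close (so a half turn about z gives the same grasp; the last joint's range is limited). The gripper opens to 87 mm and grips with 3 to 60 N. Pads are 19 mm wide; open, the fingers measure 117 mm over their backs; the gripper's body (75 mm by 190 mm) begins 51 mm behind the grasp point.
Start: joints at [-1.401, 0.527, 1.433, -0, 1.181, -0.178], TCP at [213.041, -587.546, 222.548] pointing down, gripper open.
Joint ranges: [-3.08, 3.08], [-0.75, 2.2], [0.22, 2.44], [-1.43, 4.57], [0, 2.65], [-2.85, 2.85]. Speed limits (rad/s): [2.79, 2.79, 3.14, 3.14, 3.14, 3.14].

INTERFACE

Orientations are given as a unit quaternion [w, x, y, z].
In Python, from cell import manip, vision gives the robot as it stands.
- The arm moves only by the shell command python3 -m handwheel 'ROWS' [FORCE]. ROWS is JSON, a list of rows, each an object with "dp": the shift along the tool's x, y, z normalised to -1 to 1, where 1 is 500 mm, a list of three; "dr": the turn, a rotation vector about the tool's x, y, z normalised to -1 to 1, where 1 is 90 degrees, a list of three; "gripper": the opening, from 0 (shut) to 1 (fully open). A call has 1 to 5 rows; each row shifts and turns the commanded pose from where the row before left it, along the tool's axes as they then stand; what a row does not reach is not made up. A row lasts 1/12 s, in which the tool goes at most 41.7 mm and 7.16 degrees, less where a joint would pass 70% of its speed; a pose out of reach is approached as far as the arm can. A call with a number of a shift or a turn outside -1 to 1 is refused whole. A call with a gripper value outside its range is refused whole. The fingers move at their own pace and stop on an object; FORCE is the grip in N (left out, the last holds). Time passes only in rows, so rows that do not move let the fingers close. It gives the time, the measured TCP pose, the force, the opening and the grip force at its end, in the units of the state.
- manip.observe(): the state, without advancing time (a new reading comes with each control period).
- vision.camera(name): name is "side" or "top" or "wrist"; returns (picture, depth): 480x640x3 uint8, red, green, blue; 480x640 float32, mm along the optical axis (not along the pixel's ray), 0 where there is no reading.
- vision.camera_model(name): a dict with "fx", "fy", "cx", "cy" (pixels), "rvec" (rotation vector, rad) and "tvec" (3), from world to camera coordinates, as OpenCV has them; the wrist camera has in their place "tool_from_camera" (4x4, takes a point from camera to tool coordinates, whose origin is the TCP and whose axes are the flange's). Camera axes: x right, y down, z forward; pixel columns grow to the right and rows downward; lengths in mm; the calibration is good to about 2 mm. A picture is of the moment at which its call begins: read the wrist's pose just before it. camera_model takes no time and is no camera call.
- manip.job_done(): hands the job in; it is judged then, once.
The state is a dict: "clock": time; "q": joint angles; "dq": joint speeds; "joint_torque": joint torques, N m; "tcp_pos": TCP position; "tool_rot": TCP orientation; "ft_force": force on the tool from outside, world axes, zero at the start; "wrist_torque": the same for the moment, N m; "gripper_width": finger opening in mm; "grip_force": force on a finger pad.
Only numpy, scipy, OpenCV 4.12 (cv2) and the standard library are available. Lean on these libraries where they do the work, as an engineer would, in place of code of your own. Each camera call takes 0.05 s, during which the arm holds its last target. There are 200 camera calls.

## Working session

There is one attempt and no reset: what is moved stays moved. The work goes in short steps, Python scripts to look and compute and a shell command to move; the robot and the scene stay as the last step left them, time stands still between calls to the robot, and variables do not carry over. Pictures are saved under pics/ and viewed, at most 14 in all, crops included, and the job is handed in when it is done.

```bash
ls; mkdir -p pics; cat > h.py <<'E'
import numpy as np, cv2
from cell import manip, vision
from scipy.spatial.transform import Rotation as R
def shot(name):
    s=manip.observe(); im,d=vision.camera(name); return s,im,d
def save(im,fn,box=None,scale=1):
    if box: im=im[box[1]:box[3],box[0]:box[2]]
    im=cv2.resize(im,None,fx=scale,fy=scale,interpolation=cv2.INTER_CUBIC)
    cv2.imwrite('pics/'+fn,im[...,::-1])
def toolT(s):
    w,x,y,z=s['tool_rot']; T=np.eye(4);T[:3,:3]=R.from_quat([x,y,z,w]).as_matrix();T[:3,3]=s['tcp_pos'];return T
def cam2world(name,s=None):
    m=vision.camera_model(name)
    if name=='wrist': return m,toolT(s)@np.array(m['tool_from_camera'])
    T=np.eye(4);T[:3,:3]=R.from_rotvec(np.ravel(m['rvec'])).as_matrix();T[:3,3]=np.ravel(m['tvec']);return m,np.linalg.inv(T)
def pt(name,u,v,d=None,s=None,z=None):
    "world point of pixel by depth d, or on plane z"
    m,T=cam2world(name,s)
    r=np.array([(u-m['cx'])/m['fx'],(v-m['cy'])/m['fy'],1.])
    if z is not None:
        rw=T[:3,:3]@r; k=(z-T[2,3])/rw[2]; return T[:3,3]+k*rw
    return T[:3,3]+T[:3,:3]@(r*d)
def cloud(name,d,s=None):
    m,T=cam2world(name,s); v,u=np.mgrid[:d.shape[0],:d.shape[1]]
    c=np.stack([(u-m['cx'])/m['fx']*d,(v-m['cy'])/m['fy']*d,d],-1)
    P=c@T[:3,:3].T+T[:3,3]; P[d==0]=np.nan; return P
def proj(name,p,s=None):
    m,T=cam2world(name,s); c=np.linalg.inv(T)@np.append(p,1); return c[0]/c[2]*m['fx']+m['cx'],c[1]/c[2]*m['fy']+m['cy']
E
python3 - <<'E'
from h import *
for n in ('top','side'):
    s,im,d=shot(n); save(im,n+'1.png'); np.savez(n+'1.npz',im=im,d=d)
    m,T=cam2world(n); print(n,T[:3,3],T[:3,2],m['fx'])
print(s)
print(vision.camera_model('wrist'))
E
```

```text
pics
top [ 503.63887488   35.97157845 1194.13660447] [ 0.11033114  0.01542624 -0.99377516] 500.4312166187003
side [ 499.8710135  1004.10745134  887.88671403] [ 0.07396097 -0.80384234 -0.59022645] 576.7389259778718
{'clock': 0.05, 'q': array([-1.40147468e+00,  5.28431186e-01,  1.43387075e+00, -1.00162267e-06,
        1.18135979e+00, -1.78519222e-01]), 'dq': array([-0.00057218, -0.00025733, -0.00205629,  0.00066502,  0.0005691 ,
        0.00045093]), 'joint_torque': array([ 8.74450125e-04, -4.41368008e+01, -1.77342010e+01,  6.35204511e-02,
        5.33894717e-02, -5.14637429e-05]), 'tcp_pos': array([ 212.93862636, -586.85862807,  221.60313651]), 'tool_rot': array([-1.03452529e-03,  9.84913366e-01,  1.73045054e-01,  4.29447587e-06]), 'ft_force': array([1.15777844, 0.84891359, 0.66263711]), 'wrist_torque': array([-0.01205462, -0.00562509,  0.08764201]), 'grip_force': 0.0, 'gripper_width': 86.84457365157046}
{'fx': 408.87802546816926, 'fy': 408.87802546816926, 'cx': 326.2828064436508, 'cy': 237.99077967931655, 'tool_from_camera': array([[ 1.70219095e-03, -9.69116663e-01, -2.46596831e-01,
         6.71298371e+01],
       [ 9.99998536e-01,  1.69310713e-03,  2.48868278e-04,
        -5.36278388e-01],
       [ 1.76332457e-04, -2.46596893e-01,  9.69118126e-01,
        -1.62234729e+02],
       [ 0.00000000e+00,  0.00000000e+00,  0.00000000e+00,
         1.00000000e+00]])}
```

View pics/top1.png

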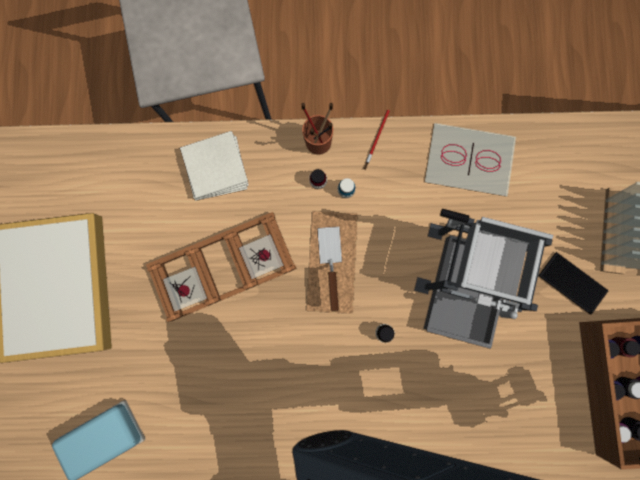

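View pics/side1.png

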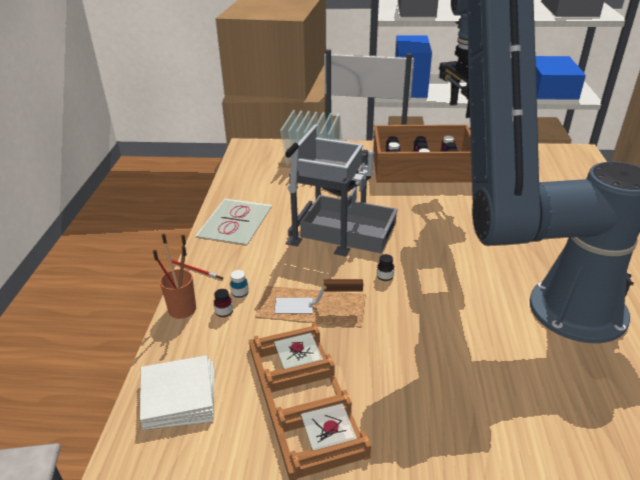

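Top view: two tiles in the outer rack bays at about (184,287) and (262,255); spatula on the mat, blade (329,245), handle (333,290); jars at (317,179), (346,188), (386,333); hopper around (500,262) with the lever grip at (455,216) and the crate pulled forward (462,318).

```bash
python3 - <<'E'
from h import *
D=np.load('top1.npz'); im,d=D['im'],D['d']
save(im,'c1.png',(405,195,565,355),3.75)
save(im,'c2.png',(140,165,400,345),3)
P=cloud('top',d)
for n,(u,v) in dict(tileA=(195,290),tileB=(270,265),blade=(330,240),handle=(333,292),jar1=(317,179),jar2=(346,188),jar3=(386,333),mat=(330,215),table=(400,200),lever=(455,216)).items(): print(n,np.round(P[v,u]))
E
```

```text
tileA [536. 343.  28.]
tileB [591. 167.  30.]
blade [650.  25.   4.]
handle [524.  22.  79.]
jar1 [787.  53.  56.]
jar2 [764. -14.  55.]
jar3 [431. -95.  55.]
mat [711.  24.  -0.]
table [ 744. -147.   -2.]
lever [ 654. -202.  287.]
```

View pics/c1.png

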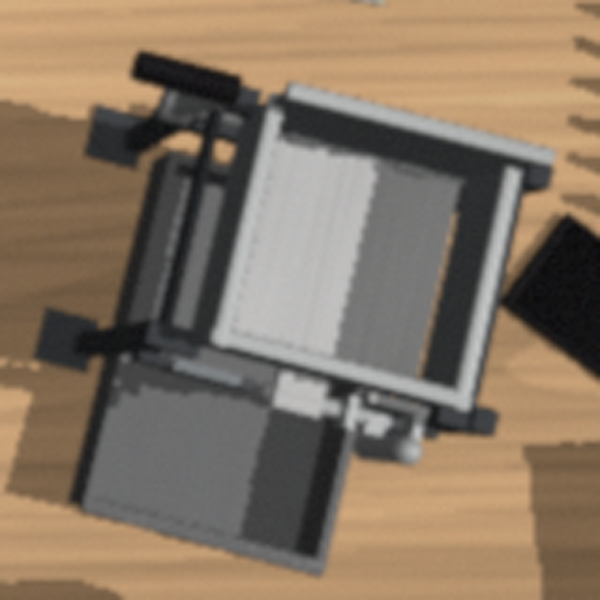

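View pics/c2.png

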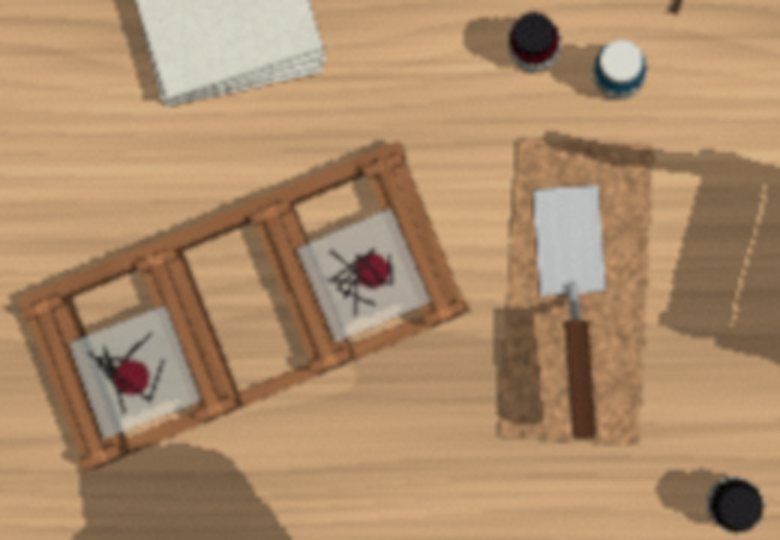

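Crop 1 shows the hopper rim, the grip bar (135,65)–(240,90), the bolt post's knob at (408,450) and the crate sticking out in front. Crop 2 shows the rack with its tall board at the back (top), tile corners B (298,248)(388,208)(432,305)(340,340), A (70,342)(163,306)(202,403)(108,438), and the blade (533,190)(599,184)(607,290)(541,297).

```bash
cat >> h.py <<'E'
def fit2(model,meas):
    "2D rigid fit: returns x,y,yaw,residual"
    a=np.array(model,float)[:,:2];b=np.array(meas,float)[:,:2]
    A=a-a.mean(0);B=b-b.mean(0); H=A.T@B
    th=np.arctan2(H[0,1]-H[1,0],H[0,0]+H[1,1]); c,s=np.cos(th),np.sin(th);Rm=np.array([[c,-s],[s,c]])
    t=b.mean(0)-Rm@a.mean(0); return t[0],t[1],th,np.linalg.norm((a@Rm.T+t)-b,axis=1).max()
E
python3 - <<'E'
from h import *
np.set_printoptions(suppress=True,precision=1)
c2=lambda u,v:(140+u/3,165+v/3); c1=lambda u,v:(405+u/3.75,195+v/3.75)
def P(l,z,f): return [pt('top',*f(*q),z=z) for q in l]
sq=[(40,40),(40,-40),(-40,-40),(-40,40)]
A=fit2(sq,P([(70,342),(163,306),(202,403),(108,438)],29,c2))
B=fit2(sq,P([(298,248),(388,208),(432,305),(340,340)],29,c2))
print('A',np.array(A),'B',np.array(B))
dv=np.array(A[:2])-np.array(B[:2]); print('dist',np.hypot(*dv),'rack yaw',np.arctan2(dv[1],dv[0])-np.pi/2)
print('blade',np.array(fit2([(42.5,26),(42.5,-26),(-42.5,-26),(-42.5,26)],P([(533,190),(599,184),(607,290),(541,297)],6,c2))))
print('handle',P([(568,322),(587,322),(573,437),(595,437)],77,c2))
print('mat',np.array(fit2([(120,55),(120,-55),(-120,-55),(-120,55)],P([(516,138),(652,148),(636,443),(498,437)],3,c2))))
print('rackcorners z33',P([(85,460),(465,310),(15,305),(395,148)],33,c2))
print('hop front',P([(215,340),(470,405)],228,c1),'back',P([(285,88),(552,152)],263,c1))
print('grip',P([(135,65),(240,90),(187,78)],289,c1)); print('post',P([(408,450)],0,c1))
print('crate front top corners',P([(78,503),(323,572)],48,c1))
D=np.load('top1.npz'); d=D['d'];C=cloud('top',d)
# hopper rim by depth
m=(abs(C[...,2]-228)<6)&(C[...,0]>400)&(C[...,1]<-150)&(C[...,1]>-420)
print(m.sum()); print(cv2.minAreaRect(C[m][:,:2].astype(np.float32)))
w=C[310:320,508:520];print('post z',np.nanmax(w[...,2]), [C[v,u] for v,u in [(315,513),(314,514),(316,514)]])
E
```

```text
A [539.1 365.4   0.4   2.3] B [610.9 186.7   0.4   3. ]
dist 192.60514929521466 rack yaw 0.38245314586934853
blade [637.6  25.5   0.1   1.1]
handle [array([568.2,  29. ,  77. ]), array([567.9,  14.8,  77. ]), array([483.3,  27.2,  77. ]), array([483. ,  10.9,  77. ])]
mat [597.9  21.9  -0.1   2.4]
rackcorners z33 [array([472.2, 402.8,  33. ]), array([581.7, 108.3,  33. ]), array([593. , 459.3,  33. ]), array([710.2, 161.4,  33. ])]
hop front [array([ 528.6, -224.2,  228. ]), array([ 493.1, -351.4,  228. ])] back [array([ 652.5, -256. ,  263. ]), array([ 617.3, -386. ,  263. ])]
grip [array([ 661.3, -175.9,  289. ]), array([ 647.8, -226.1,  289. ]), array([ 654.3, -200.8,  289. ])]
post [array([ 463.4, -402.4,    0. ])]
crate front top corners [array([ 437.3, -185.8,   48. ]), array([ 393.9, -329.8,   48. ])]
1077
((563.6072998046875, -281.419677734375), (178.6359100341797, 160.26300048828125), 70.75785064697266)
post z 225.29973479497482 [array([ 471. , -318.6,  224.2]), array([ 472.8, -321.1,  222.8]), array([ 469.1, -320.1,  224.9])]
```

```bash
cat >> h.py <<'E'
def down(yaw,pitch=0,roll=0):
    "tool rot: x along yaw, z down; pitch>0 = tool x tips down"
    return (R.from_euler('z',yaw)*R.from_euler('y',pitch)*R.from_euler('x',roll)*R.from_euler('x',np.pi)).as_matrix()
def plan(p,Rt=None,T0=None):
    "turn first, then shift: prints turn (units), shift total (units) and min row counts"
    T=toolT(manip.observe()) if T0 is None else T0
    Rt=T[:3,:3] if Rt is None else Rt
    rv=R.from_matrix(T[:3,:3].T@Rt).as_rotvec()/(np.pi/2); dp=Rt.T@(np.array(p,float)-T[:3,3])/500
    print('turn',np.round(rv,4),'rows>%.1f'%(np.linalg.norm(rv)/.0795),' shift',np.round(dp,4),'rows>%.1f'%(np.linalg.norm(dp)/.0833), 'tcp',np.round(T[:3,3],1))
    Tn=np.eye(4);Tn[:3,:3]=Rt;Tn[:3,3]=p;return Tn
E
python3 - <<'E'
from h import *
T=plan([213,-587,310]); T=plan([540,22,250],down(0.05),T)
E
```

```text
turn [0. 0. 0.] rows>0.0  shift [ 1.000e-04 -1.000e-04 -1.766e-01] rows>2.1 tcp [ 213.  -586.9  221.7]
turn [-0.0012 -0.      0.1896] rows>2.4  shift [ 0.7141 -1.1838  0.12  ] rows>16.7 tcp [ 213. -587.  310.]
```

```bash

python3 -m handwheel '[{"dp":[0,0,-0.059],"dr":[0,0,0.0632],"gripper":1},{"dp":[0,0,-0.059],"dr":[0,0,0.0632],"gripper":1},{"dp":[0,0,-0.059],"dr":[0,0,0.0632],"gripper":1},{"dp":[0.036,-0.059,0.006],"dr":[0,0,0],"gripper":1},{"dp":[0.036,-0.059,0.006],"dr":[0,0,0],"gripper":1}]'
python3 -m handwheel '[{"dp":[0.036,-0.059,0.006],"dr":[0,0,0],"gripper":1},{"dp":[0.036,-0.059,0.006],"dr":[0,0,0],"gripper":1},{"dp":[0.036,-0.059,0.006],"dr":[0,0,0],"gripper":1},{"dp":[0.036,-0.059,0.006],"dr":[0,0,0],"gripper":1},{"dp":[0.036,-0.059,0.006],"dr":[0,0,0],"gripper":1}]' >/dev/null
python3 -m handwheel '[{"dp":[0.036,-0.059,0.006],"dr":[0,0,0],"gripper":1},{"dp":[0.036,-0.059,0.006],"dr":[0,0,0],"gripper":1},{"dp":[0.036,-0.059,0.006],"dr":[0,0,0],"gripper":1},{"dp":[0.036,-0.059,0.006],"dr":[0,0,0],"gripper":1},{"dp":[0.036,-0.059,0.006],"dr":[0,0,0],"gripper":1}]' >/dev/null
python3 -m handwheel '[{"dp":[0.036,-0.059,0.006],"dr":[0,0,0],"gripper":1},{"dp":[0.036,-0.059,0.006],"dr":[0,0,0],"gripper":1},{"dp":[0.036,-0.059,0.006],"dr":[0,0,0],"gripper":1},{"dp":[0.036,-0.059,0.006],"dr":[0,0,0],"gripper":1},{"dp":[0.036,-0.059,0.006],"dr":[0,0,0],"gripper":1}]' >/dev/null
python3 -m handwheel '[{"dp":[0.036,-0.059,0.006],"dr":[0,0,0],"gripper":1},{"dp":[0.036,-0.059,0.006],"dr":[0,0,0],"gripper":1},{"dp":[0.036,-0.059,0.006],"dr":[0,0,0],"gripper":1},{"dp":[0,0,0],"dr":[0,0,0],"gripper":1},{"dp":[0,0,0],"dr":[0,0,0],"gripper":1}]'
python3 - <<'E'
from h import *
s,im,d=shot('wrist'); save(im,'w1.png'); np.savez('w1.npz',im=im,d=d); C=cloud('wrist',d,s)
m=(C[...,2]>62)&(C[...,2]<95)&(abs(C[...,1]-22)<40)&(C[...,0]<600); Q=C[m]
print(m.sum(),np.round(cv2.minAreaRect(Q[:,:2].astype(np.float32)),2) if 0 else cv2.minAreaRect(Q[:,:2].astype(np.float32)),np.percentile(Q[:,2],[5,50,95]))
E
```

```text
clock: 0.52
tcp_pos: [245.9, -528.8, 307.0]
tool_rot: [0.003, 1.0, 0.023, 0.001]
ft_force: [0.6, 1.1, -0.6]
gripper_width: 87.3
grip_force: 0.0
clock: 2.18
tcp_pos: [543.0, 21.3, 250.3]
tool_rot: [0.0, 1.0, 0.027, -0.001]
ft_force: [0.1, -1.3, 0.3]
gripper_width: 87.1
grip_force: 0.0
2151 ((527.4451904296875, 20.827274322509766), (88.4975357055664, 18.655628204345703), 3.5436348915100098) [74.38602222 76.78683007 78.17552564]
```

View pics/w1.png

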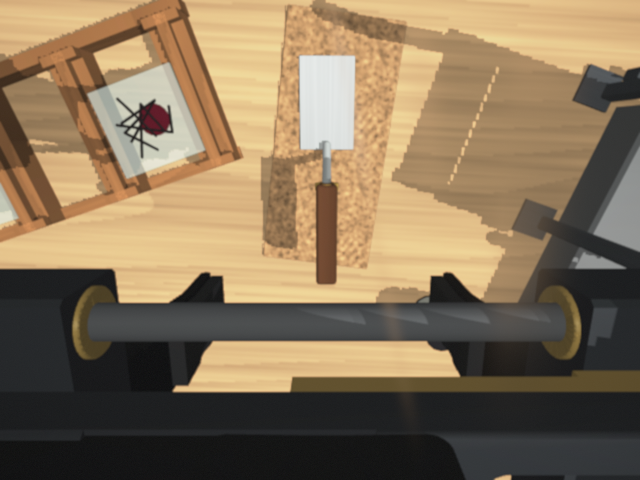

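The wrist view shows the handle centred at about (326,235), the blade at (327,103), aligned with the tool; the depth rectangle 88.5 × 18.7 mm matches the handle, its top at 77 mm.

```bash

python3 - <<'E'
from h import *
plan([549.4,22.2,46],down(0.062))
E
```

```text
turn [ 0.0002  0.0011 -0.0065] rows>0.1  shift [ 0.0138 -0.0034  0.4089] rows>4.9 tcp [542.6  20.1 250.5]
```

```bash

python3 -m handwheel '[{"dp":[0.0138,-0.0034,0.03],"dr":[0,0.001,-0.0065],"gripper":1},{"dp":[0,0,0.06],"dr":[0,0,0],"gripper":1},{"dp":[0,0,0.07],"dr":[0,0,0],"gripper":1},{"dp":[0,0,0.07],"dr":[0,0,0],"gripper":1},{"dp":[0,0,0.06],"dr":[0,0,0],"gripper":1}]' >/dev/null
python3 -m handwheel '[{"dp":[0,0,0.05],"dr":[0,0,0],"gripper":1},{"dp":[0,0,0.04],"dr":[0,0,0],"gripper":1},{"dp":[0,0,0.029],"dr":[0,0,0],"gripper":1},{"dp":[0,0,0],"dr":[0,0,0],"gripper":1},{"dp":[0,0,0],"dr":[0,0,0],"gripper":1}]'
python3 -m handwheel '[{"dp":[0,0,0],"dr":[0,0,0],"gripper":0},{"dp":[0,0,0],"dr":[0,0,0],"gripper":0},{"dp":[0,0,0],"dr":[0,0,0],"gripper":0},{"dp":[0,0,0],"dr":[0,0,0],"gripper":0},{"dp":[0,0,0],"dr":[0,0,0],"gripper":0}]' 60 >/dev/null
python3 -m handwheel '[{"dp":[0,0,0],"dr":[0,0,0],"gripper":0},{"dp":[0,0,0],"dr":[0,0,0],"gripper":0},{"dp":[0,0,0],"dr":[0,0,0],"gripper":0},{"dp":[0,0,0],"dr":[0,0,0],"gripper":0},{"dp":[0,0,0],"dr":[0,0,0],"gripper":0}]' 60
```

```text
clock: 3.07
tcp_pos: [549.4, 20.5, 46.2]
tool_rot: [-0.0, 1.0, 0.029, -0.0]
ft_force: [0.2, 0.0, -0.1]
gripper_width: 87.0
grip_force: 0.0
clock: 3.9
tcp_pos: [550.2, 21.8, 46.5]
tool_rot: [-0.0, 1.0, 0.03, 0.001]
ft_force: [0.3, -0.0, -0.0]
gripper_width: 27.9
grip_force: 0.0
```

```bash

python3 -m handwheel '[{"dp":[0,0,0],"dr":[0,0,0],"gripper":0},{"dp":[0,0,0],"dr":[0,0,0],"gripper":0},{"dp":[0,0,0],"dr":[0,0,0],"gripper":0},{"dp":[0,0,0],"dr":[0,0,0],"gripper":0},{"dp":[0,0,0],"dr":[0,0,0],"gripper":0}]' 60
python3 -m handwheel '[{"dp":[0,0,-0.01],"dr":[0,0,0],"gripper":0},{"dp":[0,0,-0.03],"dr":[0,0,0],"gripper":0},{"dp":[0,0,-0.05],"dr":[0,0,0],"gripper":0},{"dp":[0,0,-0.05],"dr":[0,0,0],"gripper":0},{"dp":[0,0,-0.05],"dr":[0,0,0],"gripper":0}]' 60
python3 -m handwheel '[{"dp":[0,0,-0.05],"dr":[0,0,0],"gripper":0},{"dp":[0,0,-0.03],"dr":[0,0,0],"gripper":0},{"dp":[0,0,0],"dr":[0,0,0],"gripper":0},{"dp":[0,0,0],"dr":[0,0,0],"gripper":0},{"dp":[0,0,0],"dr":[0,0,0],"gripper":0}]' 60
python3 - <<'E'
from h import *
s,im,d=shot('wrist'); save(im,'w2.png'); np.savez('w2.npz',im=im,d=d); C=cloud('wrist',d,s)
T=toolT(s); Q=(C-T[:3,3])@T[:3,:3]
# blade in tool frame: plane fit
m=(Q[...,0]>60)&(Q[...,0]<140)&(abs(Q[...,1])<35)&(Q[...,2]>15)&(Q[...,2]<75); q=Q[m]
print(m.sum(),cv2.minAreaRect(q[:,:2].astype(np.float32)),np.percentile(q[:,2],[5,50,95]))
A=np.c_[q[:,:2],np.ones(len(q))]; print(np.linalg.lstsq(A,q[:,2],rcond=None)[0])
E
```

```text
clock: 4.32
tcp_pos: [550.2, 21.8, 46.5]
tool_rot: [-0.0, 1.0, 0.03, 0.001]
ft_force: [0.4, 0.6, -0.7]
gripper_width: 17.6
grip_force: 60.0
clock: 4.73
tcp_pos: [549.3, 21.8, 142.4]
tool_rot: [-0.0, 1.0, 0.03, -0.0]
ft_force: [0.3, 0.3, -1.6]
gripper_width: 17.6
grip_force: 60.0
clock: 5.15
tcp_pos: [548.8, 21.9, 180.5]
tool_rot: [-0.0, 1.0, 0.03, -0.0]
ft_force: [0.2, 0.0, -1.9]
gripper_width: 17.6
grip_force: 60.0
16496 ((92.92514038085938, -0.28797149658203125), (65.31021118164062, 52.20195007324219), 0.03901258111000061) [39.78139442 40.93823015 42.07531323]
[ 5.92904400e-03 -1.39127271e-04  4.03800444e+01]
```

View pics/w2.png

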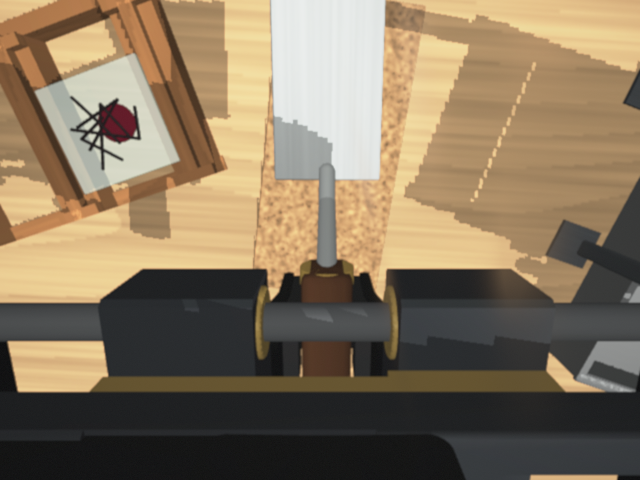

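```bash
python3 - <<'E'
from h import *
D=np.load('w2.npz'); s=manip.observe(); C=cloud('wrist',D['d'],s); T=toolT(s); Q=(C-T[:3,3])@T[:3,:3]
for v in range(0,140,6): print(v,np.round(Q[v,[300,345]],0).tolist())
E
```

```text
0 [[125.0, -12.0, 41.0], [125.0, 8.0, 41.0]]
6 [[122.0, -12.0, 40.0], [123.0, 8.0, 41.0]]
12 [[120.0, -13.0, 42.0], [120.0, 8.0, 41.0]]
18 [[118.0, -13.0, 41.0], [117.0, 8.0, 40.0]]
24 [[115.0, -13.0, 41.0], [116.0, 8.0, 42.0]]
30 [[113.0, -13.0, 42.0], [113.0, 8.0, 42.0]]
36 [[110.0, -13.0, 40.0], [110.0, 8.0, 41.0]]
42 [[108.0, -13.0, 40.0], [107.0, 8.0, 40.0]]
48 [[105.0, -13.0, 40.0], [105.0, 8.0, 40.0]]
54 [[103.0, -13.0, 41.0], [103.0, 8.0, 40.0]]
60 [[100.0, -13.0, 41.0], [100.0, 8.0, 41.0]]
66 [[97.0, -13.0, 41.0], [97.0, 8.0, 41.0]]
72 [[95.0, -13.0, 40.0], [95.0, 8.0, 40.0]]
78 [[92.0, -13.0, 40.0], [92.0, 8.0, 40.0]]
84 [[90.0, -13.0, 41.0], [90.0, 8.0, 40.0]]
90 [[87.0, -13.0, 41.0], [87.0, 8.0, 41.0]]
96 [[84.0, -13.0, 41.0], [84.0, 8.0, 42.0]]
102 [[82.0, -13.0, 41.0], [82.0, 8.0, 42.0]]
108 [[79.0, -13.0, 40.0], [79.0, 8.0, 41.0]]
114 [[76.0, -13.0, 41.0], [76.0, 8.0, 41.0]]
120 [[73.0, -13.0, 42.0], [73.0, 8.0, 41.0]]
126 [[71.0, -13.0, 40.0], [71.0, 8.0, 41.0]]
132 [[68.0, -13.0, 41.0], [68.0, 8.0, 39.0]]
138 [[65.0, -13.0, 40.0], [65.0, 8.0, 41.0]]
```

Blade level in the grip, its rear edge at row 179; tile B's corners at (37,90), (137,55), (180,158), (85,193).

```bash
python3 - <<'E'
from h import *
np.set_printoptions(suppress=True,precision=2)
D=np.load('w2.npz'); s=manip.observe(); C=cloud('wrist',D['d'],s)
print('tile z',[C[v,u,2] for u,v in [(60,100),(140,80),(160,150),(90,170)]])
q=[pt('wrist',*p,z=29,s=s) for p in [(37,90),(137,55),(180,158),(85,193)]]
print(np.array(fit2([(40,40),(40,-40),(-40,-40),(-40,40)],q)))
q=[pt('wrist',*p,z=33,s=s) for p in [(76,222),(224,165)]]; print('front',q)
yaw=.385;c=np.array([np.cos(yaw),np.sin(yaw)])
tile=np.array([610.5,187.2]); 
for off,z in [(-150,54+30),(-150,54),(-5,54)]:
    bo=tile+off*c; tcp=bo-89.4*c; print(off,tcp)
tcp=tile-155*c-89.4*c; T=plan([*tcp,120],down(yaw)); T=plan([*tcp,54],None,T) ; T=plan([*(tcp+150*c),54],None,T)
E
```

```text
tile z [np.float64(28.25811098964084), np.float64(28.93012750296117), np.float64(28.36245601091298), np.float64(26.270909107353077)]
[611.11 186.57   0.38   2.2 ]
front [array([537.31, 215.71,  33.  ]), array([587.98, 101.46,  33.  ])]
-150 [388.62  97.29]
-150 [388.62  97.29]
-5 [523.01 151.75]
turn [-0.    0.   -0.21] rows>2.6  shift [-0.25 -0.26  0.12] rows>4.6 tcp [548.6  21.9 180.1]
turn [0. 0. 0.] rows>0.0  shift [ 0.   -0.    0.13] rows>1.6 tcp [384.   95.4 120. ]
turn [0. 0. 0.] rows>0.0  shift [0.3 0.  0. ] rows>3.6 tcp [384.   95.4  54. ]
```

```bash
python3 - <<'E'
from h import *
yaw=.377;c=np.array([np.cos(yaw),np.sin(yaw)]); tile=np.array([610.9,186.8])
tcp=tile-(110+89.4)*c; T=plan([*tcp,110],down(yaw)); T=plan([*tcp,54],None,T) ; T=plan([*(tcp+105*c),54],None,T)
E
```

```text
turn [-0.0007  0.0012 -0.2017] rows>2.5  shift [-0.1616 -0.2607  0.1401] rows>4.0 tcp [548.6  21.9 180.1]
turn [0. 0. 0.] rows>0.0  shift [-0.    -0.     0.112] rows>1.3 tcp [425.5 113.4 110. ]
turn [0. 0. 0.] rows>0.0  shift [ 0.21 -0.   -0.  ] rows>2.5 tcp [425.5 113.4  54. ]
```

```bash

python3 -m handwheel '[{"dp":[0,0,0],"dr":[0,0,-0.05],"gripper":0},{"dp":[0,0,0],"dr":[0,0.001,-0.05],"gripper":0},{"dp":[0,0,0],"dr":[0,0,-0.05],"gripper":0},{"dp":[0,0,0],"dr":[0,0,-0.0517],"gripper":0},{"dp":[-0.0162,-0.026,0.014],"dr":[0,0,0],"gripper":0}]' 60 >/dev/null
python3 -m handwheel '[{"dp":[-0.0162,-0.026,0.014],"dr":[0,0,0],"gripper":0},{"dp":[-0.0323,-0.0521,0.028],"dr":[0,0,0],"gripper":0},{"dp":[-0.0323,-0.0521,0.028],"dr":[0,0,0],"gripper":0},{"dp":[-0.0323,-0.0521,0.028],"dr":[0,0,0],"gripper":0},{"dp":[-0.0323,-0.0521,0.028],"dr":[0,0,0],"gripper":0}]' >/dev/null
python3 -m handwheel '[{"dp":[0,0,0],"dr":[0,0,0],"gripper":0},{"dp":[0,0,0],"dr":[0,0,0],"gripper":0},{"dp":[0,0,0],"dr":[0,0,0],"gripper":0}]'
python3 - <<'E'
from h import *
np.set_printoptions(suppress=True,precision=2)
s,im,d=shot('wrist'); save(im,'w3.png'); np.savez('w3.npz',im=im,d=d)
yaw=.377;c=np.array([np.cos(yaw),np.sin(yaw)]); tile=np.array([610.9,186.8])
tcp=tile-(110+89.4)*c; T=plan([*tcp,54],down(yaw))
E
```

```text
clock: 6.28
tcp_pos: [427.6, 113.1, 110.6]
tool_rot: [0.0, 0.982, 0.188, 0.001]
ft_force: [0.3, 0.1, -1.0]
gripper_width: 17.7
grip_force: 60.0
turn [ 0. -0. -0.] rows>0.0  shift [-0.01 -0.    0.11] rows>1.4 tcp [428.6 112.8 111. ]
```

View pics/w3.png

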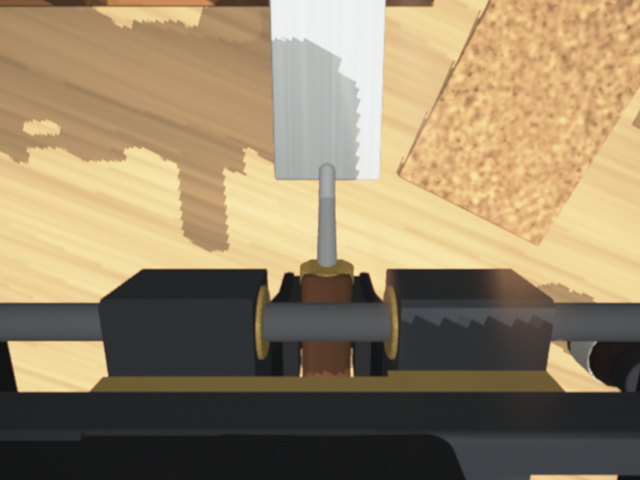

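The rack's front batten runs level along the top edge (row ≈4), so the yaw is right.

```bash

python3 -m handwheel '[{"dp":[-0.006,0,0.05],"dr":[0,0,0],"gripper":0},{"dp":[0,0,0.044],"dr":[0,0,0],"gripper":0},{"dp":[0,0,0.02],"dr":[0,0,0],"gripper":0},{"dp":[0,0,0],"dr":[0,0,0],"gripper":0},{"dp":[0,0,0],"dr":[0,0,0],"gripper":0}]'
python3 -m handwheel '[{"dp":[0.02,0,0],"dr":[0,0,0],"gripper":0},{"dp":[0.03,0,0],"dr":[0,0,0],"gripper":0},{"dp":[0.03,0,0],"dr":[0,0,0],"gripper":0},{"dp":[0.02,0,0],"dr":[0,0,0],"gripper":0},{"dp":[0,0,0],"dr":[0,0,0],"gripper":0}]'
python3 - <<'E'
from h import *
np.set_printoptions(suppress=True,precision=2)
s,im,d=shot('wrist'); save(im,'w4.png'); np.savez('w4.npz',im=im,d=d)
yaw=.377;c=np.array([np.cos(yaw),np.sin(yaw)]); tile=np.array([610.9,186.8])
tcp=tile-(5+89.4)*c; T=plan([*tcp,54],down(yaw))
E
```

```text
clock: 6.75
tcp_pos: [425.8, 111.4, 54.0]
tool_rot: [0.0, 0.982, 0.187, 0.002]
ft_force: [-0.6, 0.5, -1.0]
gripper_width: 17.3
grip_force: 60.0
clock: 7.17
tcp_pos: [476.0, 131.0, 55.7]
tool_rot: [0.001, 0.982, 0.188, 0.006]
ft_force: [0.6, 0.0, -1.3]
gripper_width: 17.3
grip_force: 60.0
turn [ 0. -0.  0.] rows>0.1  shift [ 0.11 -0.    0.  ] rows>1.3 tcp [473.3 130.7  55.2]
```

View pics/w4.png

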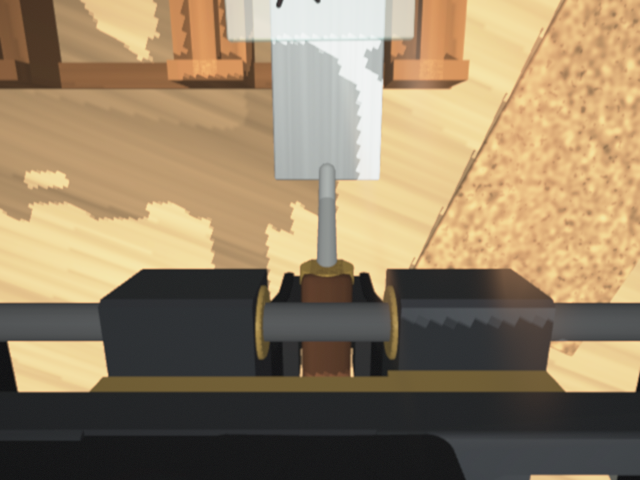

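The blade (272–381) slides under the tile (228–413), whose near edge is at row 40.

```bash
python3 - <<'E'
from h import *
s=manip.observe();T=toolT(s)
for p,z in [((320,40),26),((228,40),29),((413,39),29),((248,70),24),((390,70),24)]: print(np.round((pt('wrist',*p,z=z,s=s)-T[:3,3])@T[:3,:3],1))
E
```

```text
[106.5  -3.3  29.9]
[105.8 -42.4  26.8]
[106.3  36.2  27. ]
[ 94.6 -35.3  31.8]
[94.7 27.6 31.9]
```

```bash

python3 -m handwheel '[{"dp":[0.02,-0.003,0.002],"dr":[0,0,0],"gripper":0},{"dp":[0.03,-0.003,0],"dr":[0,0,0],"gripper":0},{"dp":[0.035,0,0],"dr":[0,0,0],"gripper":0},{"dp":[0.021,0,0],"dr":[0,0,0],"gripper":0},{"dp":[0,0,0],"dr":[0,0,0],"gripper":0}]'
python3 -m handwheel '[{"dp":[0,0,0],"dr":[0,0,0],"gripper":0},{"dp":[0,0,-0.01],"dr":[0,0,0],"gripper":0},{"dp":[0,0,-0.01],"dr":[0,0,0],"gripper":0},{"dp":[0,0,-0.01],"dr":[0,0,0],"gripper":0},{"dp":[0,0,-0.01],"dr":[0,0,0],"gripper":0}]'
python3 -m handwheel '[{"dp":[0,0,-0.015],"dr":[0,0,0],"gripper":0},{"dp":[0,0,-0.02],"dr":[0,0,0],"gripper":0},{"dp":[0,0,-0.02],"dr":[0,0,0],"gripper":0},{"dp":[0,0,-0.01],"dr":[0,0,0],"gripper":0},{"dp":[0,0,0],"dr":[0,0,0],"gripper":0}]'
python3 - <<'E'
from h import *
s,im,d=shot('wrist'); save(im,'w5.png'); np.savez('w5.npz',im=im,d=d)
C=cloud('wrist',d,s);T=toolT(s); Q=(C-T[:3,3])@T[:3,:3]
print(np.round(Q[5:140:15,300],1).tolist())
E
```

```text
clock: 7.63
tcp_pos: [522.1, 153.4, 53.9]
tool_rot: [0.0, 0.982, 0.187, 0.004]
ft_force: [-0.3, -0.4, -2.2]
gripper_width: 17.6
grip_force: 60.0
clock: 8.05
tcp_pos: [518.4, 152.5, 74.1]
tool_rot: [0.0, 0.982, 0.187, 0.001]
ft_force: [-0.5, 0.6, -1.1]
gripper_width: 17.5
grip_force: 60.0
clock: 8.47
tcp_pos: [520.2, 152.8, 107.8]
tool_rot: [0.0, 0.982, 0.187, 0.003]
ft_force: [-0.5, -0.2, -1.3]
gripper_width: 17.3
grip_force: 60.0
[[121.6, -12.1, 35.3], [116.1, -12.3, 37.3], [109.7, -12.3, 35.8], [103.4, -12.4, 35.3], [97.4, -12.5, 36.7], [90.9, -12.6, 35.9], [84.5, -12.7, 36.8], [77.9, -12.7, 35.5], [71.2, -12.9, 36.0]]
```

View pics/w5.png

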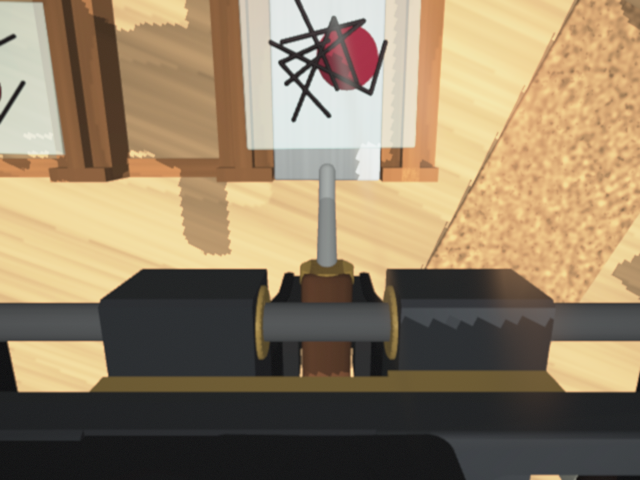

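Tile sits on the blade (near edge row 148, tile top 5 mm above the blade). Now plan the trip to the hopper.

```bash
cat >> h.py <<'E'
H=np.array([573.,-304.5]); HY=-0.267
def hop(x,y,z): c,s=np.cos(HY),np.sin(HY); return np.array([H[0]+c*x-s*y,H[1]+s*x+c*y,z])
def rows(T0,p,Rt,n):
    "straight line with even turn in n rows: prints dp per row and dr per row"
    rv=R.from_matrix(T0[:3,:3].T@Rt).as_rotvec(); d=(np.array(p)-T0[:3,3])/n
    print('dr',np.round(rv/n/(np.pi/2),4))
    for i in range(n): print(np.round((T0[:3,:3]@R.from_rotvec(rv*i/n).as_matrix()).T@d/500,4))
    T=np.eye(4);T[:3,:3]=Rt;T[:3,3]=p;return T
E
python3 - <<'E'
from h import *
T=plan([520,153,400]); T=plan(hop(-120,0,400),down(HY),T); T=plan(hop(-120,0,330),None,T)
T=plan(T[:3,3],down(HY,np.radians(20)),T)
T=rows(T,hop(-81,0,367),down(HY,np.radians(48)),4)
E
```

```text
turn [0. 0. 0.] rows>0.0  shift [ 0.0037  0.0006 -0.5859] rows>7.0 tcp [519.7 152.8 107.1]
turn [-2.0e-04 -3.5e-03  4.1e-01] rows>5.2  shift [0.1037 0.8546 0.    ] rows>10.3 tcp [520. 153. 400.]
turn [0. 0. 0.] rows>0.0  shift [ 0.   -0.    0.14] rows>1.7 tcp [ 457.3 -272.8  400. ]
turn [-0.     -0.2222 -0.    ] rows>2.8  shift [0. 0. 0.] rows>0.0 tcp [ 457.3 -272.8  330. ]
dr [ 0.     -0.0778 -0.    ]
[ 0.012   0.     -0.0241]
[ 0.009   0.     -0.0253]
[ 0.0058  0.     -0.0262]
[ 0.0026  0.     -0.0268]
```

```bash

python3 -m handwheel '[{"dp":[0,0,-0.02],"dr":[0,0,0],"gripper":0},{"dp":[0,0,-0.035],"dr":[0,0,0.01],"gripper":0},{"dp":[0,0,-0.05],"dr":[0,0,0.02],"gripper":0},{"dp":[0,0,-0.05],"dr":[0,0,0.04],"gripper":0},{"dp":[0,0,-0.05],"dr":[0,0,0.045],"gripper":0}]' >/dev/null
python3 -m handwheel '[{"dp":[0,0,-0.05],"dr":[0,0,0.045],"gripper":0},{"dp":[0,0,-0.05],"dr":[0,0,0.045],"gripper":0},{"dp":[0,0,-0.05],"dr":[0,0,0.045],"gripper":0},{"dp":[0,0,-0.05],"dr":[0,0,0.045],"gripper":0},{"dp":[0,0,-0.05],"dr":[0,0,0.045],"gripper":0}]'
python3 -m handwheel '[{"dp":[0,0,-0.05],"dr":[0,0,0.04],"gripper":0},{"dp":[0,0,-0.05],"dr":[0,0,0.02],"gripper":0},{"dp":[0,0,-0.02],"dr":[0,0,0.01],"gripper":0},{"dp":[0.001,0.008,-0.011],"dr":[0,0,0],"gripper":0},{"dp":[0.002,0.018,0],"dr":[0,0,0],"gripper":0}]' >/dev/null
python3 -m handwheel '[{"dp":[0.004,0.03,0],"dr":[0,0,0],"gripper":0},{"dp":[0.005,0.041,0],"dr":[0,0,0],"gripper":0},{"dp":[0.005,0.041,0],"dr":[0,0,0],"gripper":0},{"dp":[0.005,0.041,0],"dr":[0,0,0],"gripper":0},{"dp":[0.005,0.041,0],"dr":[0,0,0],"gripper":0}]' >/dev/null
python3 -m handwheel '[{"dp":[0.005,0.041,0],"dr":[0,0,0],"gripper":0},{"dp":[0.005,0.041,0],"dr":[0,0,0],"gripper":0},{"dp":[0.005,0.041,0],"dr":[0,0,0],"gripper":0},{"dp":[0.005,0.041,0],"dr":[0,0,0],"gripper":0},{"dp":[0.005,0.041,0],"dr":[0,0,0],"gripper":0}]' >/dev/null
python3 -m handwheel '[{"dp":[0.005,0.041,0],"dr":[0,0,0],"gripper":0},{"dp":[0.005,0.041,0],"dr":[0,0,0],"gripper":0},{"dp":[0.005,0.041,0],"dr":[0,0,0],"gripper":0},{"dp":[0.005,0.041,0],"dr":[0,0,0],"gripper":0},{"dp":[0.005,0.041,0],"dr":[0,0,0],"gripper":0}]' >/dev/null
python3 -m handwheel '[{"dp":[0.005,0.041,0],"dr":[0,0,0],"gripper":0},{"dp":[0.005,0.041,0],"dr":[0,0,0],"gripper":0},{"dp":[0.005,0.041,0],"dr":[0,0,0],"gripper":0},{"dp":[0.004,0.035,0],"dr":[0,0,0],"gripper":0},{"dp":[0.002,0.02,0],"dr":[0,0,0],"gripper":0}]' >/dev/null
python3 -m handwheel '[{"dp":[0.001,0.01,0],"dr":[0,0,0],"gripper":0},{"dp":[0,0,0],"dr":[0,0,0],"gripper":0},{"dp":[0,0,0],"dr":[0,0,0],"gripper":0},{"dp":[0,0,0],"dr":[0,0,0],"gripper":0}]'
python3 - <<'E'
from h import *
s,im,d=shot('wrist'); save(im,'w6.png'); np.savez('w6.npz',im=im,d=d)
C=cloud('wrist',d,s);T=toolT(s); Q=(C-T[:3,3])@T[:3,:3]
print(np.round(Q[5:140:30,300],1).tolist())
T=plan(hop(-120,0,330),down(HY))
E
```

```text
clock: 9.35
tcp_pos: [517.4, 152.6, 334.7]
tool_rot: [-0.0, 0.997, -0.08, 0.001]
ft_force: [0.3, -0.2, -1.7]
gripper_width: 17.5
grip_force: 60.0
clock: 11.77
tcp_pos: [457.9, -254.0, 398.4]
tool_rot: [-0.001, 0.991, -0.133, 0.001]
ft_force: [-0.4, 0.0, -2.1]
gripper_width: 17.4
grip_force: 60.0
[[121.4, -12.1, 36.1], [109.1, -12.2, 35.1], [97.0, -12.5, 36.2], [84.1, -12.7, 36.2], [70.8, -12.9, 36.8]]
turn [-0.0011 -0.0016  0.0008] rows>0.0  shift [0.0086 0.0368 0.1372] rows>1.7 tcp [ 458.  -253.9  398.6]
```

View pics/w6.png

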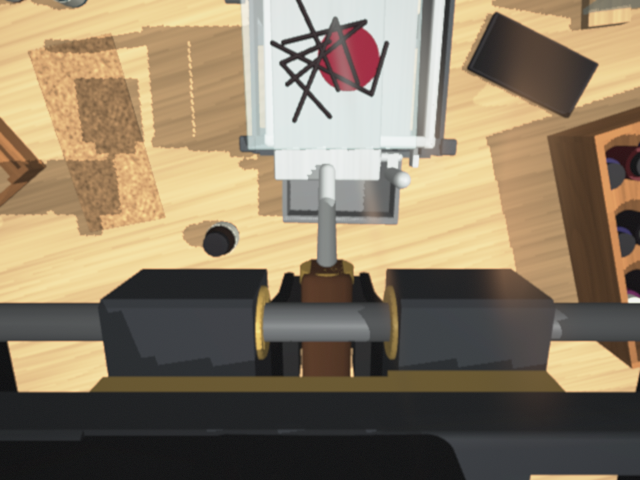

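Tile still centred on the blade; hopper square ahead, bolt post at (400,180).

```bash

python3 -m handwheel '[{"dp":[0.002,0.009,0.02],"dr":[0,0,0],"gripper":0},{"dp":[0.002,0.009,0.03],"dr":[0,0,0],"gripper":0},{"dp":[0.002,0.009,0.04],"dr":[0,0,0],"gripper":0},{"dp":[0.003,0.01,0.03],"dr":[0,0,0],"gripper":0},{"dp":[0,0,0.017],"dr":[0,0,0],"gripper":0}]' >/dev/null
python3 -m handwheel '[{"dp":[0,0,0],"dr":[0,-0.03,0],"gripper":0},{"dp":[0,0,0],"dr":[0,-0.06,0],"gripper":0},{"dp":[0,0,0],"dr":[0,-0.06,0],"gripper":0},{"dp":[0,0,0],"dr":[0,-0.05,0],"gripper":0},{"dp":[0,0,0],"dr":[0,-0.022,0],"gripper":0}]'
python3 -m handwheel '[{"dp":[0.012,0,-0.024],"dr":[0,-0.0778,0],"gripper":0},{"dp":[0.009,0,-0.025],"dr":[0,-0.0778,0],"gripper":0},{"dp":[0.006,0,-0.026],"dr":[0,-0.0778,0],"gripper":0},{"dp":[0.003,0,-0.027],"dr":[0,-0.0778,0],"gripper":0},{"dp":[0,0,0],"dr":[0,0,0],"gripper":0}]'
python3 -m handwheel '[{"dp":[0,0,0],"dr":[0,0,0],"gripper":0},{"dp":[0,0,0],"dr":[0,0,0],"gripper":0},{"dp":[0,0,0],"dr":[0,0,0],"gripper":0},{"dp":[0,0,0],"dr":[0,0,0],"gripper":0},{"dp":[0,0,0],"dr":[0,0,0],"gripper":0}]'
python3 - <<'E'
from h import *
s,im,d=shot('side'); np.savez('s2.npz',im=im,d=d); s,im2,d=shot('top'); np.savez('t2.npz',im=im2,d=d)
a=cv2.resize(im[60:260,240:440],(400,400)); b=cv2.resize(im2[195:355,405:565],(400,400)); save(np.hstack([a,b]),'st2.png')
T=toolT(s); print(T[:3,3],R.from_matrix(T[:3,:3]).as_euler('ZYX',degrees=True))
E
```

```text
clock: 12.65
tcp_pos: [459.4, -274.1, 329.2]
tool_rot: [-0.024, 0.976, -0.13, -0.171]
ft_force: [0.4, 0.2, -3.9]
gripper_width: 17.1
grip_force: 60.0
clock: 13.07
tcp_pos: [499.0, -285.0, 359.7]
tool_rot: [-0.056, 0.905, -0.119, -0.405]
ft_force: [-1.0, -0.5, -4.3]
gripper_width: 17.6
grip_force: 60.0
clock: 13.48
tcp_pos: [494.6, -284.2, 369.1]
tool_rot: [-0.054, 0.907, -0.122, -0.4]
ft_force: [-0.1, -0.0, -1.3]
gripper_width: 17.3
grip_force: 60.0
[ 494.71854738 -284.25547949  368.83010148] [ -15.30505607   47.63025637 -179.98231234]
```

View pics/st2.png

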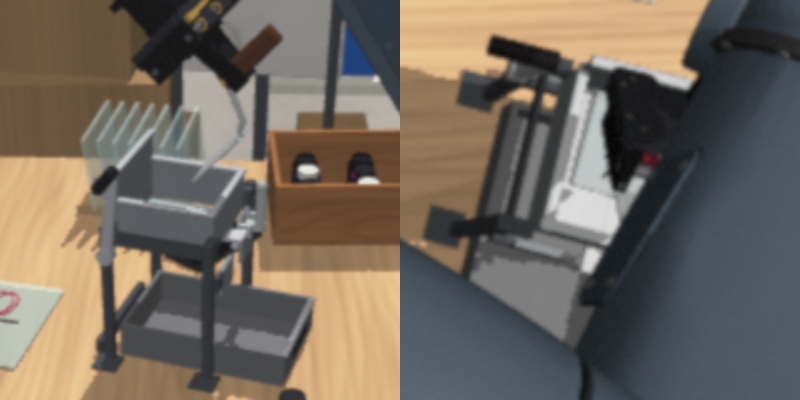

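Tile 1 lies on the hopper floor and the blade is empty.

```bash
python3 - <<'E'
from h import *
np.set_printoptions(suppress=True)
a=np.load('top1.npz')['im'].astype(int);b=np.load('t2.npz')['im'].astype(int)
m=(abs(a-b).sum(2)>90); m[:,400:]=0
print('changed boxes'); 
n,l,st,c=cv2.connectedComponentsWithStats(m.astype(np.uint8)); print([x.tolist() for x in st[1:] if x[4]>25])
s=manip.observe();T=rows(toolT(s),hop(-120,0,410),down(HY),8)
yaw=.377;c=np.array([np.cos(yaw),np.sin(yaw)]); tile=np.array([539.1,365.4]); tcp=tile-(110+89.4)*c
T=plan([*tcp,400],down(yaw),T)
E
```

```text
changed boxes
[[191, 146, 182, 135, 7030], [239, 226, 20, 16, 170], [239, 235, 44, 43, 853], [104, 240, 296, 240, 34415], [202, 242, 31, 41, 721], [165, 257, 21, 16, 175], [304, 264, 24, 43, 616], [319, 272, 7, 13, 39], [328, 272, 12, 40, 370], [338, 437, 62, 43, 1870], [304, 468, 11, 12, 56]]
dr [-0.      0.0662 -0.    ]
[-0.0143 -0.0003  0.0003]
[-0.0142 -0.0003 -0.0012]
[-0.014  -0.0003 -0.0027]
[-0.0137 -0.0003 -0.0041]
[-0.0132 -0.0003 -0.0055]
[-0.0125 -0.0003 -0.0069]
[-0.0117 -0.0003 -0.0081]
[-0.0108 -0.0003 -0.0093]
turn [ 0.    0.   -0.41] rows>5.2  shift [ 0.2233 -1.1266  0.02  ] rows>13.8 tcp [ 457.3 -272.8  410. ]
```

```bash

python3 -m handwheel '[{"dp":[-0.0143,0,0],"dr":[0,0.0662,0],"gripper":0},{"dp":[-0.0142,0,-0.0012],"dr":[0,0.0662,0],"gripper":0},{"dp":[-0.014,0,-0.0027],"dr":[0,0.0662,0],"gripper":0},{"dp":[-0.0137,0,-0.0041],"dr":[0,0.0662,0],"gripper":0},{"dp":[-0.0132,0,-0.0055],"dr":[0,0.0662,0],"gripper":0}]' >/dev/null
python3 -m handwheel '[{"dp":[-0.0125,0,-0.0069],"dr":[0,0.0662,0],"gripper":0},{"dp":[-0.0117,0,-0.0081],"dr":[0,0.0662,0],"gripper":0},{"dp":[-0.0108,0,-0.0093],"dr":[0,0.0662,0],"gripper":0},{"dp":[0,0,0],"dr":[0,0,-0.06],"gripper":0},{"dp":[0,0,0],"dr":[0,0,-0.07],"gripper":0}]'
python3 -m handwheel '[{"dp":[0,0,0],"dr":[0,0,-0.07],"gripper":0},{"dp":[0,0,0],"dr":[0,0,-0.07],"gripper":0},{"dp":[0,0,0],"dr":[0,0,-0.07],"gripper":0},{"dp":[0,0,0],"dr":[0,0,-0.07],"gripper":0},{"dp":[0.0112,-0.0563,0.001],"dr":[0,0,0],"gripper":0}]' >/dev/null
python3 -m handwheel '[{"dp":[0.0112,-0.0563,0.001],"dr":[0,0,0],"gripper":0},{"dp":[0.0112,-0.0563,0.001],"dr":[0,0,0],"gripper":0},{"dp":[0.0112,-0.0563,0.001],"dr":[0,0,0],"gripper":0},{"dp":[0.0112,-0.0563,0.001],"dr":[0,0,0],"gripper":0},{"dp":[0.0112,-0.0563,0.001],"dr":[0,0,0],"gripper":0}]'
python3 -m handwheel '[{"dp":[0.0112,-0.0563,0.001],"dr":[0,0,0],"gripper":0},{"dp":[0.0112,-0.0563,0.001],"dr":[0,0,0],"gripper":0},{"dp":[0.0112,-0.0563,0.001],"dr":[0,0,0],"gripper":0},{"dp":[0.0112,-0.0563,0.001],"dr":[0,0,0],"gripper":0},{"dp":[0.0112,-0.0563,0.001],"dr":[0,0,0],"gripper":0}]' >/dev/null
python3 -m handwheel '[{"dp":[0.0112,-0.0563,0.001],"dr":[0,0,0],"gripper":0},{"dp":[0.0112,-0.0563,0.001],"dr":[0,0,0],"gripper":0},{"dp":[0.0112,-0.0563,0.001],"dr":[0,0,0],"gripper":0},{"dp":[0.0112,-0.0563,0.001],"dr":[0,0,0],"gripper":0},{"dp":[0.0112,-0.0563,0.001],"dr":[0,0,0],"gripper":0}]' >/dev/null
python3 -m handwheel '[{"dp":[0.0112,-0.0563,0.001],"dr":[0,0,0],"gripper":0},{"dp":[0.0112,-0.0563,0.001],"dr":[0,0,0],"gripper":0},{"dp":[0.0112,-0.0563,0.001],"dr":[0,0,0],"gripper":0},{"dp":[0,0,0],"dr":[0,0,0],"gripper":0},{"dp":[0,0,0],"dr":[0,0,0],"gripper":0}]'
python3 - <<'E'
from h import *
s,im,d=shot('wrist'); np.savez('w7.npz',im=im,d=d)
s2,im2,d2=shot('top'); np.savez('t3.npz',im=im2,d=d2)
save(np.hstack([im[:300,:400],cv2.resize(im2[180:340,140:290],(281,300))]),'wt7.png',scale=1)
yaw=.377;c=np.array([np.cos(yaw),np.sin(yaw)]); tile=np.array([539.1,365.4]); tcp=tile-(110+89.4)*c
T=plan([*tcp,54],down(yaw))
E
```

```text
clock: 14.42
tcp_pos: [455.2, -273.0, 410.6]
tool_rot: [-0.0, 1.0, -0.03, -0.001]
ft_force: [0.1, 0.2, -1.2]
gripper_width: 17.5
grip_force: 60.0
clock: 15.25
tcp_pos: [425.2, -103.2, 406.4]
tool_rot: [-0.001, 0.982, 0.187, -0.001]
ft_force: [0.5, -0.3, -0.8]
gripper_width: 17.5
grip_force: 60.0
clock: 16.5
tcp_pos: [358.4, 262.8, 400.6]
tool_rot: [-0.001, 0.982, 0.189, -0.001]
ft_force: [0.7, 0.0, -1.6]
gripper_width: 17.8
grip_force: 60.0
turn [-0.0011  0.0011 -0.    ] rows>0.0  shift [ 0.0122 -0.0605  0.693 ] rows>8.4 tcp [359.2 261.6 400.5]
```

View pics/wt7.png

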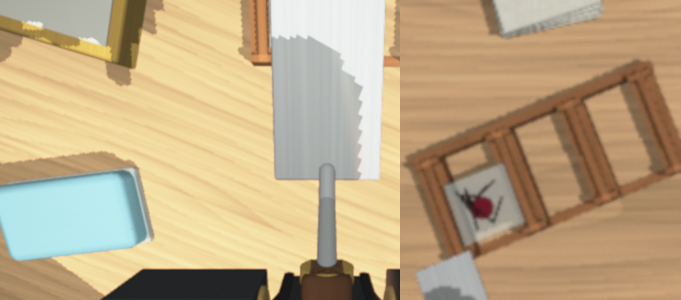

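Right half: the remaining tile is still in the left bay, other bays empty.

```bash

python3 -m handwheel '[{"dp":[0.0122,-0.0605,0.02],"dr":[0,0,0],"gripper":0},{"dp":[0,0,0.07],"dr":[0,0,0],"gripper":0},{"dp":[0,0,0.07],"dr":[0,0,0],"gripper":0},{"dp":[0,0,0.07],"dr":[0,0,0],"gripper":0},{"dp":[0,0,0.07],"dr":[0,0,0],"gripper":0}]' >/dev/null
python3 -m handwheel '[{"dp":[0,0,0.07],"dr":[0,0,0],"gripper":0},{"dp":[0,0,0.07],"dr":[0,0,0],"gripper":0},{"dp":[0,0,0.07],"dr":[0,0,0],"gripper":0},{"dp":[0,0,0.06],"dr":[0,0,0],"gripper":0},{"dp":[0,0,0.05],"dr":[0,0,0],"gripper":0}]' >/dev/null
python3 -m handwheel '[{"dp":[0,0,0.04],"dr":[0,0,0],"gripper":0},{"dp":[0,0,0.024],"dr":[0,0,0],"gripper":0},{"dp":[0,0,0.009],"dr":[0,0,0],"gripper":0},{"dp":[0,0,0],"dr":[0,0,0],"gripper":0},{"dp":[0,0,0],"dr":[0,0,0],"gripper":0}]'
python3 -m handwheel '[{"dp":[0.02,0,0],"dr":[0,0,0],"gripper":0},{"dp":[0.03,0,0],"dr":[0,0,0],"gripper":0},{"dp":[0.02,0,0],"dr":[0,0,0],"gripper":0},{"dp":[0.01,0,0],"dr":[0,0,0],"gripper":0},{"dp":[0,0,0],"dr":[0,0,0],"gripper":0}]'
python3 - <<'E'
from h import *
s,im,d=shot('wrist'); np.savez('w8.npz',im=im,d=d); save(im,'w8.png',(120,0,520,200),2)
T=plan([0,0,54])
E
```

```text
clock: 17.85
tcp_pos: [354.3, 293.0, 54.4]
tool_rot: [-0.001, 0.982, 0.187, -0.0]
ft_force: [-0.4, 0.6, -0.6]
gripper_width: 17.6
grip_force: 60.0
clock: 18.27
tcp_pos: [393.2, 309.1, 54.7]
tool_rot: [-0.002, 0.982, 0.187, 0.001]
ft_force: [0.2, -0.4, -1.8]
gripper_width: 17.5
grip_force: 60.0
turn [0. 0. 0.] rows>0.0  shift [-9.550e-01  2.855e-01 -1.000e-04] rows>12.0 tcp [391.5 308.5  54.3]
```

View pics/w8.png

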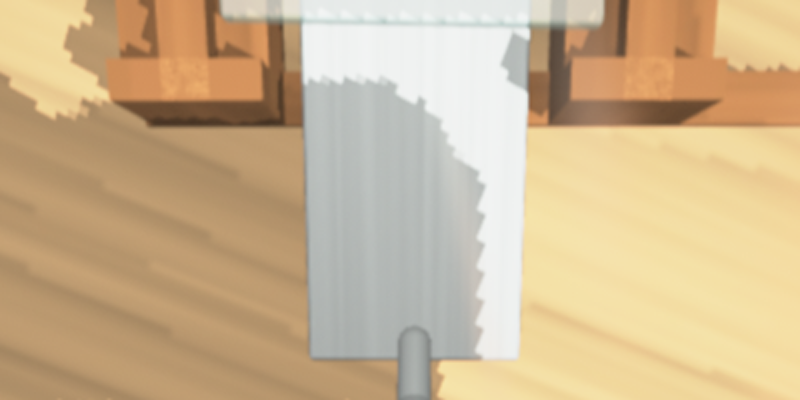

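Blade centred under the tile (306–523 vs 222–602 in the crop), tile's near edge at frame row 10.

```bash

python3 -m handwheel '[{"dp":[0.02,0,0],"dr":[0,0,0],"gripper":0},{"dp":[0.03,0,0],"dr":[0,0,0],"gripper":0},{"dp":[0.035,0,0],"dr":[0,0,0],"gripper":0},{"dp":[0.03,0,0],"dr":[0,0,0],"gripper":0},{"dp":[0.015,0,0],"dr":[0,0,0],"gripper":0}]' >/dev/null
python3 -m handwheel '[{"dp":[0.003,0,0],"dr":[0,0,0],"gripper":0},{"dp":[0,0,0],"dr":[0,0,0],"gripper":0},{"dp":[0,0,0],"dr":[0,0,0],"gripper":0},{"dp":[0,0,-0.01],"dr":[0,0,0],"gripper":0},{"dp":[0,0,-0.01],"dr":[0,0,0],"gripper":0}]'
python3 -m handwheel '[{"dp":[0,0,-0.01],"dr":[0,0,0],"gripper":0},{"dp":[0,0,-0.01],"dr":[0,0,0],"gripper":0},{"dp":[0,0,-0.02],"dr":[0,0,0],"gripper":0},{"dp":[0,0,-0.02],"dr":[0,0,0],"gripper":0},{"dp":[0,0,-0.02],"dr":[0,0,0],"gripper":0}]' >/dev/null
python3 -m handwheel '[{"dp":[0,0,-0.01],"dr":[0,0,0],"gripper":0},{"dp":[0,0,0],"dr":[0,0,0],"gripper":0},{"dp":[0,0,0],"dr":[0,0,0],"gripper":0},{"dp":[0,0,0],"dr":[0,0,0],"gripper":0}]'
python3 - <<'E'
from h import *
np.set_printoptions(suppress=True)
s,im,d=shot('wrist'); np.savez('w9.npz',im=im,d=d)
C=cloud('wrist',d,s);T=toolT(s); Q=(C-T[:3,3])@T[:3,:3]
print(np.round(Q[5:180:12,300,[0,2]],1).tolist()); print(np.round(Q[60,220:430:10,[1,2]].T,0).tolist())
T=plan([*T[:2,3],400]); T=plan(hop(-120,0,400),down(HY),T)
E
```

```text
clock: 19.15
tcp_pos: [451.0, 332.1, 63.7]
tool_rot: [-0.001, 0.982, 0.187, -0.002]
ft_force: [0.2, 0.0, -2.2]
gripper_width: 17.6
grip_force: 60.0
clock: 19.9
tcp_pos: [452.2, 332.3, 108.5]
tool_rot: [-0.001, 0.982, 0.187, -0.001]
ft_force: [-0.3, -0.3, -2.3]
gripper_width: 17.7
grip_force: 60.0
[[121.9, 36.8], [117.3, 37.3], [111.9, 34.7], [107.6, 37.7], [102.1, 35.0], [97.2, 35.6], [92.2, 35.9], [87.1, 36.5], [81.8, 35.3], [76.6, 36.9], [71.2, 35.2], [65.7, 36.2], [60.2, 35.2], [54.3, 40.3], [48.5, 40.9]]
[[-60.0, 83.0], [-53.0, 76.0], [-40.0, 37.0], [-35.0, 36.0], [-31.0, 37.0], [-26.0, 37.0], [-22.0, 38.0], [-17.0, 36.0], [-12.0, 34.0], [nan, nan], [-3.0, 36.0], [1.0, 36.0], [6.0, 35.0], [10.0, 36.0], [14.0, 34.0], [19.0, 36.0], [24.0, 37.0], [28.0, 35.0], [33.0, 36.0], [37.0, 35.0], [50.0, 74.0]]
turn [0. 0. 0.] rows>0.0  shift [-0.0013 -0.0015 -0.5834] rows>7.0 tcp [452.1 332.3 108.3]
turn [-0.001   0.0021  0.41  ] rows>5.2  shift [0.329  1.1648 0.    ] rows>14.5 tcp [452.2 332.3 400. ]
```

```bash

python3 -m handwheel '[{"dp":[0,0,-0.02],"dr":[0,0,0],"gripper":0},{"dp":[0,0,-0.035],"dr":[0,0,0.01],"gripper":0},{"dp":[0,0,-0.05],"dr":[0,0,0.02],"gripper":0},{"dp":[0,0,-0.05],"dr":[0,0,0.04],"gripper":0},{"dp":[0,0,-0.05],"dr":[0,0,0.045],"gripper":0}]' >/dev/null
python3 -m handwheel '[{"dp":[0,0,-0.05],"dr":[0,0,0.045],"gripper":0},{"dp":[0,0,-0.05],"dr":[0,0,0.045],"gripper":0},{"dp":[0,0,-0.05],"dr":[0,0,0.045],"gripper":0},{"dp":[0,0,-0.05],"dr":[0,0,0.045],"gripper":0},{"dp":[0,0,-0.05],"dr":[0,0,0.045],"gripper":0}]'
python3 -m handwheel '[{"dp":[0,0,-0.05],"dr":[0,0,0.04],"gripper":0},{"dp":[0,0,-0.05],"dr":[0,0,0.02],"gripper":0},{"dp":[0,0,-0.025],"dr":[0,0,0.01],"gripper":0},{"dp":[0.003,0.011,-0.005],"dr":[0,0,0],"gripper":0},{"dp":[0.0075,0.026,0],"dr":[0,0,0],"gripper":0}]' >/dev/null
python3 -m handwheel '[{"dp":[0.0125,0.044,0],"dr":[0,0,0],"gripper":0},{"dp":[0.0125,0.044,0],"dr":[0,0,0],"gripper":0},{"dp":[0.0125,0.044,0],"dr":[0,0,0],"gripper":0},{"dp":[0.0125,0.044,0],"dr":[0,0,0],"gripper":0},{"dp":[0.0125,0.044,0],"dr":[0,0,0],"gripper":0}]' >/dev/null
python3 -m handwheel '[{"dp":[0.0125,0.044,0],"dr":[0,0,0],"gripper":0},{"dp":[0.0125,0.044,0],"dr":[0,0,0],"gripper":0},{"dp":[0.0125,0.044,0],"dr":[0,0,0],"gripper":0},{"dp":[0.0125,0.044,0],"dr":[0,0,0],"gripper":0},{"dp":[0.0125,0.044,0],"dr":[0,0,0],"gripper":0}]' >/dev/null
python3 -m handwheel '[{"dp":[0.0125,0.044,0],"dr":[0,0,0],"gripper":0},{"dp":[0.0125,0.044,0],"dr":[0,0,0],"gripper":0},{"dp":[0.0125,0.044,0],"dr":[0,0,0],"gripper":0},{"dp":[0.0125,0.044,0],"dr":[0,0,0],"gripper":0},{"dp":[0.0125,0.044,0],"dr":[0,0,0],"gripper":0}]' >/dev/null
python3 -m handwheel '[{"dp":[0.0125,0.044,0],"dr":[0,0,0],"gripper":0},{"dp":[0.0125,0.044,0],"dr":[0,0,0],"gripper":0},{"dp":[0.0125,0.044,0],"dr":[0,0,0],"gripper":0},{"dp":[0.0125,0.044,0],"dr":[0,0,0],"gripper":0},{"dp":[0.0125,0.044,0],"dr":[0,0,0],"gripper":0}]' >/dev/null
python3 -m handwheel '[{"dp":[0.0125,0.044,0],"dr":[0,0,0],"gripper":0},{"dp":[0.0125,0.044,0],"dr":[0,0,0],"gripper":0},{"dp":[0.0125,0.044,0],"dr":[0,0,0],"gripper":0},{"dp":[0.0125,0.044,0],"dr":[0,0,0],"gripper":0},{"dp":[0.01,0.035,0],"dr":[0,0,0],"gripper":0}]' >/dev/null
python3 -m handwheel '[{"dp":[0.0075,0.026,0],"dr":[0,0,0],"gripper":0},{"dp":[0.003,0.011,0],"dr":[0,0,0],"gripper":0},{"dp":[0,0,0],"dr":[0,0,0],"gripper":0},{"dp":[0,0,0],"dr":[0,0,0],"gripper":0}]'
python3 - <<'E'
from h import *
np.set_printoptions(suppress=True)
s,im,d=shot('wrist'); np.savez('w10.npz',im=im,d=d)
C=cloud('wrist',d,s);T=toolT(s); Q=(C-T[:3,3])@T[:3,:3]
print(np.round(Q[5:180:12,300,[0,2]],1).tolist())
T=plan(hop(-120,0,330),down(HY))
E
```

```text
clock: 20.78
tcp_pos: [452.4, 331.9, 337.6]
tool_rot: [-0.001, 0.997, -0.08, -0.002]
ft_force: [0.0, -0.0, -2.7]
gripper_width: 17.6
grip_force: 60.0
clock: 23.62
tcp_pos: [458.5, -272.9, 399.4]
tool_rot: [-0.002, 0.991, -0.133, -0.002]
ft_force: [0.1, -0.2, -1.0]
gripper_width: 17.2
grip_force: 60.0
[[121.2, 35.6], [116.9, 37.1], [112.0, 37.1], [107.1, 37.2], [101.7, 34.8], [96.7, 34.5], [91.5, 33.0], [86.5, 33.8], [81.4, 35.0], [76.2, 36.1], [70.8, 37.3], [65.4, 37.1], [59.8, 36.7], [54.0, 40.2], [48.2, 40.2]]
turn [-0.0015  0.0026  0.0004] rows>0.0  shift [-0.0026  0.0013  0.1394] rows>1.7 tcp [ 458.7 -272.5  399.7]
```

```bash

python3 -m handwheel '[{"dp":[-0.002,0.001,0.02],"dr":[0,0,0],"gripper":0},{"dp":[0,0,0.03],"dr":[0,0,0],"gripper":0},{"dp":[0,0,0.04],"dr":[0,0,0],"gripper":0},{"dp":[0,0,0.03],"dr":[0,0,0],"gripper":0},{"dp":[0,0,0.019],"dr":[0,0,0],"gripper":0}]' >/dev/null
python3 -m handwheel '[{"dp":[0,0,0],"dr":[0,-0.03,0],"gripper":0},{"dp":[0,0,0],"dr":[0,-0.06,0],"gripper":0},{"dp":[0,0,0],"dr":[0,-0.06,0],"gripper":0},{"dp":[0,0,0],"dr":[0,-0.05,0],"gripper":0},{"dp":[0,0,0],"dr":[0,-0.022,0],"gripper":0}]' >/dev/null
python3 -m handwheel '[{"dp":[0.012,0,-0.024],"dr":[0,-0.0778,0],"gripper":0},{"dp":[0.009,0,-0.025],"dr":[0,-0.0778,0],"gripper":0},{"dp":[0.006,0,-0.026],"dr":[0,-0.0778,0],"gripper":0},{"dp":[0.003,0,-0.027],"dr":[0,-0.0778,0],"gripper":0},{"dp":[0,0,0],"dr":[0,0,0],"gripper":0}]'
python3 -m handwheel '[{"dp":[0,0,0],"dr":[0,0,0],"gripper":0},{"dp":[0,0,0],"dr":[0,0,0],"gripper":0},{"dp":[0,0,0],"dr":[0,0,0],"gripper":0},{"dp":[0,0,0],"dr":[0,0,0],"gripper":0},{"dp":[0,0,0],"dr":[0,0,0],"gripper":0}]' >/dev/null
python3 -m handwheel '[{"dp":[-0.0143,0,0],"dr":[0,0.0662,0],"gripper":0},{"dp":[-0.0142,0,-0.0012],"dr":[0,0.0662,0],"gripper":0},{"dp":[-0.014,0,-0.0027],"dr":[0,0.0662,0],"gripper":0},{"dp":[-0.0137,0,-0.0041],"dr":[0,0.0662,0],"gripper":0},{"dp":[-0.0132,0,-0.0055],"dr":[0,0.0662,0],"gripper":0}]' >/dev/null
python3 -m handwheel '[{"dp":[-0.0125,0,-0.0069],"dr":[0,0.0662,0],"gripper":0},{"dp":[-0.0117,0,-0.0081],"dr":[0,0.0662,0],"gripper":0},{"dp":[-0.0108,0,-0.0093],"dr":[0,0.0662,0],"gripper":0},{"dp":[0,0,0],"dr":[0,0,0],"gripper":0},{"dp":[0,0,0],"dr":[0,0,0],"gripper":0}]'
python3 - <<'E'
from h import *
np.set_printoptions(suppress=True,precision=3)
s,im,d=shot('wrist'); np.savez('w11.npz',im=im,d=d)
C=cloud('wrist',d,s);T=toolT(s); Q=(C-T[:3,3])@T[:3,:3]
print('blade',np.round(Q[5:180:20,300,[0,2]],1).tolist())
m=(Q[...,0]>60)&(Q[...,0]<123)&(abs(Q[...,1])<24)&(Q[...,2]>25)&(Q[...,2]<60); q=Q[m]
print(m.sum(),np.linalg.lstsq(np.c_[q[:,:2],np.ones(len(q))],q[:,2],rcond=None)[0])
# lay back: spatula origin/yaw as it was
yaw=.062; o=np.array([639.2,27.7]); tcp=o-89.4*np.array([np.cos(yaw),np.sin(yaw)])
T=plan([*tcp,350],down(yaw)); T=plan([*tcp,47],None,T)
s2,im2,d2=shot('top'); np.savez('t4.npz',im=im2,d=d2); sd,im3,d3=shot('side')
save(np.hstack([cv2.resize(im2[195:355,405:565],(400,400)),cv2.resize(im3[60:260,240:440],(400,400))]),'st4.png')
E
```

```text
clock: 24.92
tcp_pos: [499.3, -284.4, 359.9]
tool_rot: [-0.056, 0.904, -0.119, -0.408]
ft_force: [-0.4, 0.8, -4.7]
gripper_width: 17.3
grip_force: 60.0
clock: 26.17
tcp_pos: [456.4, -273.1, 411.2]
tool_rot: [-0.0, 0.991, -0.134, -0.003]
ft_force: [0.5, -0.4, -1.2]
gripper_width: 17.4
grip_force: 60.0
blade [[123.1, 42.3], [114.5, 40.6], [106.3, 41.1], [97.7, 41.3], [89.0, 41.5], [80.0, 40.8], [70.9, 39.8], [61.6, 40.4], [52.1, 40.1]]
14803 [ 0.005  0.001 40.445]
turn [-0.001  0.005 -0.21 ] rows>2.6  shift [ 0.221 -0.579  0.121] rows>7.6 tcp [ 457.6 -273.7  410.3]
turn [0. 0. 0.] rows>0.0  shift [ 0.    -0.     0.606] rows>7.3 tcp [550.   22.2 350. ]
```

View pics/st4.png

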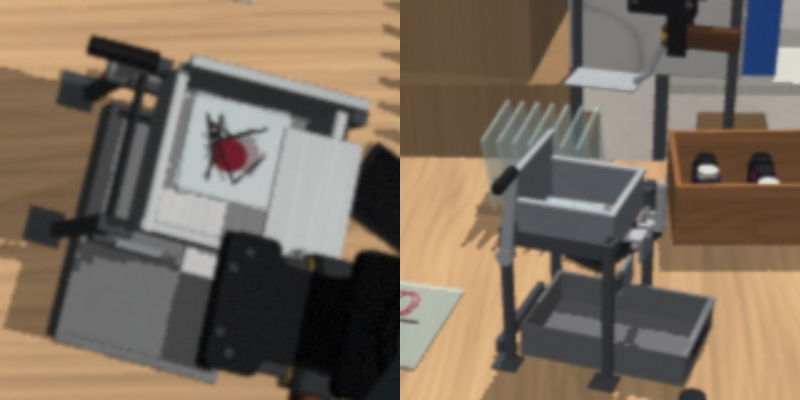

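Both tiles lie in the hopper, the blade is empty. That was the 14th picture; from here I go by depth numbers.

```bash

python3 -m handwheel '[{"dp":[0,0,0],"dr":[0,0.005,-0.07],"gripper":0},{"dp":[0,0,0],"dr":[0,0,-0.07],"gripper":0},{"dp":[0,0,0],"dr":[0,0,-0.07],"gripper":0},{"dp":[0.0221,-0.0579,0.0121],"dr":[0,0,0],"gripper":0},{"dp":[0.0221,-0.0579,0.0121],"dr":[0,0,0],"gripper":0}]' >/dev/null
python3 -m handwheel '[{"dp":[0.0221,-0.0579,0.0121],"dr":[0,0,0],"gripper":0},{"dp":[0.0221,-0.0579,0.0121],"dr":[0,0,0],"gripper":0},{"dp":[0.0221,-0.0579,0.0121],"dr":[0,0,0],"gripper":0},{"dp":[0.0221,-0.0579,0.0121],"dr":[0,0,0],"gripper":0},{"dp":[0.0221,-0.0579,0.0121],"dr":[0,0,0],"gripper":0}]' >/dev/null
python3 -m handwheel '[{"dp":[0.0221,-0.0579,0.0121],"dr":[0,0,0],"gripper":0},{"dp":[0.0221,-0.0579,0.0121],"dr":[0,0,0],"gripper":0},{"dp":[0.0221,-0.0579,0.0121],"dr":[0,0,0],"gripper":0},{"dp":[0,0,0.05],"dr":[0,0,0],"gripper":0},{"dp":[0,0,0.07],"dr":[0,0,0],"gripper":0}]' >/dev/null
python3 -m handwheel '[{"dp":[0,0,0.07],"dr":[0,0,0],"gripper":0},{"dp":[0,0,0.07],"dr":[0,0,0],"gripper":0},{"dp":[0,0,0.07],"dr":[0,0,0],"gripper":0},{"dp":[0,0,0.07],"dr":[0,0,0],"gripper":0},{"dp":[0,0,0.07],"dr":[0,0,0],"gripper":0}]' >/dev/null
python3 -m handwheel '[{"dp":[0,0,0.05],"dr":[0,0,0],"gripper":0},{"dp":[0,0,0.03],"dr":[0,0,0],"gripper":0},{"dp":[0,0,0],"dr":[0,0,0],"gripper":0},{"dp":[0,0,0],"dr":[0,0,0],"gripper":0},{"dp":[0,0,0],"dr":[0,0,0],"gripper":0}]'
python3 - <<'E'
from h import *
np.set_printoptions(suppress=True,precision=4)
yaw=.062; o=np.array([639.2,27.7]); tcp=o-89.4*np.array([np.cos(yaw),np.sin(yaw)])
plan([*tcp,47],down(yaw))
E
```

```text
clock: 28.4
tcp_pos: [551.8, 22.6, 74.1]
tool_rot: [-0.001, 0.999, 0.032, 0.0]
ft_force: [0.6, -0.4, -1.1]
gripper_width: 17.3
grip_force: 60.0
turn [-0.0009 -0.0006  0.0009] rows>0.0  shift [-0.0036  0.0007  0.0542] rows>0.7 tcp [551.8  22.6  74.1]
```

```bash

python3 -m handwheel '[{"dp":[-0.002,0,0.02],"dr":[0,0,0],"gripper":0},{"dp":[0,0,0.018],"dr":[0,0,0],"gripper":0},{"dp":[0,0,0.01],"dr":[0,0,0],"gripper":0},{"dp":[0,0,0.006],"dr":[0,0,0],"gripper":0},{"dp":[0,0,0],"dr":[0,0,0],"gripper":0}]'
python3 -m handwheel '[{"dp":[0,0,0],"dr":[0,0,0],"gripper":0},{"dp":[0,0,0],"dr":[0,0,0],"gripper":0},{"dp":[0,0,0.001],"dr":[0,0,0],"gripper":0}]'
```

```text
clock: 28.82
tcp_pos: [549.2, 22.6, 46.8]
tool_rot: [-0.001, 1.0, 0.031, -0.0]
ft_force: [0.0, 0.8, 0.1]
gripper_width: 17.4
grip_force: 60.0
clock: 29.07
tcp_pos: [549.7, 22.5, 46.8]
tool_rot: [-0.001, 1.0, 0.031, 0.0]
ft_force: [-0.0, 0.1, -0.9]
gripper_width: 17.3
grip_force: 60.0
```

```bash

python3 -m handwheel '[{"dp":[0,0,0],"dr":[0,0,0],"gripper":1},{"dp":[0,0,0],"dr":[0,0,0],"gripper":1},{"dp":[0,0,0],"dr":[0,0,0],"gripper":1},{"dp":[0,0,0],"dr":[0,0,0],"gripper":1},{"dp":[0,0,0],"dr":[0,0,0],"gripper":1}]' 20 >/dev/null
python3 -m handwheel '[{"dp":[0,0,0],"dr":[0,0,0],"gripper":1},{"dp":[0,0,0],"dr":[0,0,0],"gripper":1},{"dp":[0,0,0],"dr":[0,0,0],"gripper":1},{"dp":[0,0,0],"dr":[0,0,0],"gripper":1},{"dp":[0,0,-0.02],"dr":[0,0,0],"gripper":1}]'
python3 -m handwheel '[{"dp":[0,0,-0.06],"dr":[0,0,0],"gripper":1},{"dp":[0,0,-0.07],"dr":[0,0,0],"gripper":1},{"dp":[0,0,-0.07],"dr":[0,0,0],"gripper":1},{"dp":[0,0,-0.07],"dr":[0,0,0],"gripper":1},{"dp":[0,0,-0.07],"dr":[0,0,0],"gripper":1}]' >/dev/null
python3 -m handwheel '[{"dp":[0,0,-0.07],"dr":[0,0,0],"gripper":1},{"dp":[0,0,-0.05],"dr":[0,0,0],"gripper":1},{"dp":[0,0,0],"dr":[0,0,0],"gripper":1},{"dp":[0,0,0],"dr":[0,0,0],"gripper":1}]'
python3 - <<'E'
from h import *
np.set_printoptions(suppress=True,precision=1)
s,im,d=shot('wrist'); C=cloud('wrist',d,s); np.savez('w12.npz',im=im,d=d)
m=(C[...,2]>62)&(C[...,2]<95)&(abs(C[...,1]-22)<40)&(C[...,0]<600); Q=C[m]
print('handle',cv2.minAreaRect(Q[:,:2].astype(np.float32)),np.median(Q[:,2]))
# blade: bright grey pixels near mat
g=im.astype(int); m=(g.min(2)>150)&(np.ptp(g,axis=2)<30)&(abs(C[...,0]-639)<60)&(abs(C[...,1]-28)<45)
Q=C[m]; print('blade',m.sum(),cv2.minAreaRect(Q[:,:2].astype(np.float32)),np.percentile(Q[:,2],[5,50,95]))
# crate by top depth: z 40..55 in hopper frame
s,im,d=shot('top'); C=cloud('top',d); np.savez('t5.npz',im=im,d=d)
c,sn=np.cos(HY),np.sin(HY); X=(C[...,0]-H[0])*c+(C[...,1]-H[1])*sn; Y=-(C[...,0]-H[0])*sn+(C[...,1]-H[1])*c
m=(abs(C[...,2]-46)<8)&(X<-80)&(X>-300)&(abs(Y)<110); print('crate rim pts',m.sum(),'x',np.percentile(X[m],[1,5,50]),'y',np.percentile(Y[m],[1,50,99]))
f=m&(X<np.percentile(X[m],2)+9)&(abs(Y)<60); print('front line slope',np.polyfit(Y[f],X[f],1))
m=(C[...,2]>212)&(C[...,2]<235)&(X<-80)&(X>-115)&(Y<0)&(Y>-110); print('post',m.sum(),X[m].mean(),Y[m].mean(),C[...,2][m].max())
m=(C[...,2]>278)&(abs(X-50)<40)&(Y>85)&(Y<160); q=np.c_[X[m],Y[m]]; print('grip',m.sum(),cv2.minAreaRect(q.astype(np.float32)),np.percentile(C[...,2][m],[50,95]))
E
```

```text
clock: 29.9
tcp_pos: [548.1, 22.7, 55.4]
tool_rot: [-0.001, 1.0, 0.031, -0.002]
ft_force: [0.8, 0.4, 1.0]
gripper_width: 76.3
grip_force: 0.0
clock: 30.65
tcp_pos: [550.1, 22.1, 288.9]
tool_rot: [-0.0, 1.0, 0.031, 0.002]
ft_force: [-0.6, -0.4, -0.0]
gripper_width: 87.1
grip_force: 0.0
handle ((526.5301513671875, 21.486759185791016), (89.17020416259766, 18.81789207458496), 3.647205114364624) 76.73072961119738
blade 4191 ((628.8782958984375, 28.014263153076172), (99.48309326171875, 51.916297912597656), 3.623105525970459) [4.4 5.9 7.6]
crate rim pts 564 x [-168.6 -167.4 -158.8] y [-71.8  -4.6  77.2]
front line slope [   0.  -163.9]
post 52 -95.00147755575911 -40.729983543397275 226.3641535624747
grip 250 ((50.76710891723633, 122.50411987304688), (51.59418487548828, 15.976097106933594), 88.30664825439453) [287.8 291. ]
```

```bash
python3 - <<'E'
from h import *
np.set_printoptions(suppress=True,precision=4)
s=manip.observe(); print(s['q'])
T=toolT(s); T2=plan(T[:3,3],down(HY+np.pi),T); T3=plan(hop(-220,3,290),None,T2); T4=plan(hop(-220,3,22),None,T3)
E
python3 -m handwheel '[{"dp":[0,0,0],"dr":[0,0,-0.05],"gripper":0},{"dp":[0,0,0],"dr":[0,0,-0.075],"gripper":0},{"dp":[0,0,0],"dr":[0,0,-0.075],"gripper":0},{"dp":[0,0,0],"dr":[0,0,-0.075],"gripper":0},{"dp":[0,0,0],"dr":[0,0,-0.075],"gripper":0}]' 10
```

```text
[-0.1639  0.3546  1.5449  0.0017  1.2448  1.3434]
turn [-0.0023 -0.0016 -1.79  ] rows>22.5  shift [0. 0. 0.] rows>0.0 tcp [548.3  22.3 285.7]
turn [0. 0. 0.] rows>0.0  shift [ 0.2198 -0.6115 -0.0085] rows>7.8 tcp [548.3  22.3 285.7]
turn [0. 0. 0.] rows>0.0  shift [ 0.    -0.     0.536] rows>6.4 tcp [ 361.6 -243.6  290. ]
clock: 31.17
tcp_pos: [548.0, 22.3, 284.2]
tool_rot: [-0.002, 0.953, 0.304, -0.002]
ft_force: [-0.5, 0.4, -0.0]
gripper_width: 61.5
grip_force: 0.0
```

```bash

python3 -m handwheel '[{"dp":[0,0,0],"dr":[0,0,-0.075],"gripper":0},{"dp":[0,0,0],"dr":[0,0,-0.075],"gripper":0},{"dp":[0,0,0],"dr":[0,0,-0.075],"gripper":0},{"dp":[0,0,0],"dr":[0,0,-0.075],"gripper":0},{"dp":[0,0,0],"dr":[0,0,-0.075],"gripper":0}]' 10 >/dev/null
python3 -m handwheel '[{"dp":[0,0,0],"dr":[0,0,-0.075],"gripper":0},{"dp":[0,0,0],"dr":[0,0,-0.075],"gripper":0},{"dp":[0,0,0],"dr":[0,0,-0.075],"gripper":0},{"dp":[0,0,0],"dr":[0,0,-0.075],"gripper":0},{"dp":[0,0,0],"dr":[0,0,-0.075],"gripper":0}]' >/dev/null
python3 -m handwheel '[{"dp":[0,0,0],"dr":[0,0,-0.075],"gripper":0},{"dp":[0,0,0],"dr":[0,0,-0.075],"gripper":0},{"dp":[0,0,0],"dr":[0,0,-0.075],"gripper":0},{"dp":[0,0,0],"dr":[0,0,-0.075],"gripper":0},{"dp":[0,0,0],"dr":[0,0,-0.075],"gripper":0}]' >/dev/null
python3 -m handwheel '[{"dp":[0,0,0],"dr":[0,0,-0.075],"gripper":0},{"dp":[0,0,0],"dr":[0,0,-0.075],"gripper":0},{"dp":[0,0,0],"dr":[0,0,-0.075],"gripper":0},{"dp":[0,0,0],"dr":[0,0,-0.075],"gripper":0},{"dp":[0,0,0],"dr":[0,0,0],"gripper":0}]'
python3 - <<'E'
from h import *
np.set_printoptions(suppress=True,precision=4)
s=manip.observe(); print(s['q'])
T=toolT(s); T2=plan(T[:3,3],down(HY+np.pi),T); T3=plan(hop(-220,3,290),None,T2); T4=plan(hop(-220,3,22),None,T3)
E
```

```text
clock: 32.83
tcp_pos: [548.1, 22.3, 284.3]
tool_rot: [-0.003, 0.144, 0.99, 0.001]
ft_force: [0.7, 0.1, -0.7]
gripper_width: 0.6
grip_force: 0.0
[-0.164   0.3571  1.5453  0.0017  1.2446 -1.4467]
turn [ 0.0006 -0.0035 -0.0138] rows>0.2  shift [0. 0. 0.] rows>0.0 tcp [548.1  22.3 284.3]
turn [0. 0. 0.] rows>0.0  shift [ 0.2196 -0.6113 -0.0114] rows>7.8 tcp [548.1  22.3 284.3]
turn [0. 0. 0.] rows>0.0  shift [ 0.    -0.     0.536] rows>6.4 tcp [ 361.6 -243.6  290. ]
```

```bash

python3 -m handwheel '[{"dp":[0.0183,-0.051,-0.001],"dr":[0,-0.0035,-0.0138],"gripper":0},{"dp":[0.0183,-0.051,-0.001],"dr":[0,0,0],"gripper":0},{"dp":[0.0183,-0.051,-0.001],"dr":[0,0,0],"gripper":0},{"dp":[0.0183,-0.051,-0.001],"dr":[0,0,0],"gripper":0},{"dp":[0.0183,-0.051,-0.001],"dr":[0,0,0],"gripper":0}]' >/dev/null
python3 -m handwheel '[{"dp":[0.0183,-0.051,-0.001],"dr":[0,0,0],"gripper":0},{"dp":[0.0183,-0.051,-0.001],"dr":[0,0,0],"gripper":0},{"dp":[0.0183,-0.051,-0.001],"dr":[0,0,0],"gripper":0},{"dp":[0.0183,-0.051,-0.001],"dr":[0,0,0],"gripper":0},{"dp":[0.0183,-0.051,-0.001],"dr":[0,0,0],"gripper":0}]' >/dev/null
python3 -m handwheel '[{"dp":[0.0183,-0.051,-0.001],"dr":[0,0,0],"gripper":0},{"dp":[0.0183,-0.051,-0.001],"dr":[0,0,0],"gripper":0},{"dp":[0,0,0.05],"dr":[0,0,0],"gripper":0},{"dp":[0,0,0.07],"dr":[0,0,0],"gripper":0},{"dp":[0,0,0.07],"dr":[0,0,0],"gripper":0}]' >/dev/null
python3 -m handwheel '[{"dp":[0,0,0.07],"dr":[0,0,0],"gripper":0},{"dp":[0,0,0.07],"dr":[0,0,0],"gripper":0},{"dp":[0,0,0.05],"dr":[0,0,0],"gripper":0},{"dp":[0,0,0.03],"dr":[0,0,0],"gripper":0},{"dp":[0,0,0],"dr":[0,0,0],"gripper":0}]'
python3 - <<'E'
from h import *
np.set_printoptions(suppress=True,precision=4)
s=manip.observe()
plan(hop(-205,3,22),down(HY+np.pi))
# crate front via top depth again
C=cloud('top',shot('top')[2]); c,sn=np.cos(HY),np.sin(HY); X=(C[...,0]-H[0])*c+(C[...,1]-H[1])*sn; Y=-(C[...,0]-H[0])*sn+(C[...,1]-H[1])*c
m=(abs(C[...,2]-46)<8)&(X<-80)&(X>-300)&(abs(Y)<110); print(m.sum(),np.percentile(X[m],[1,5]),np.percentile(Y[m],[1,99]))
E
```

```text
clock: 34.5
tcp_pos: [360.6, -240.9, 83.0]
tool_rot: [-0.001, 0.136, 0.991, 0.004]
ft_force: [-0.1, -0.0, 0.1]
gripper_width: 0.6
grip_force: 0.0
turn [ 0.0044 -0.002  -0.0033] rows>0.1  shift [-0.0334 -0.0045  0.1221] rows>1.5 tcp [ 360.6 -240.9   83. ]
564 [-168.6427 -167.4423] [-71.4388  77.3629]
```

```bash

python3 -m handwheel '[{"dp":[0,-0.0045,0.04],"dr":[0.004,-0.002,-0.003],"gripper":0},{"dp":[0,0,0.05],"dr":[0,0,0],"gripper":0},{"dp":[0,0,0.032],"dr":[0,0,0],"gripper":0},{"dp":[-0.02,0,0],"dr":[0,0,0],"gripper":0},{"dp":[-0.03,0,0],"dr":[0,0,0],"gripper":0}]' 30 >/dev/null
python3 -m handwheel '[{"dp":[-0.02,0,0],"dr":[0,0,0],"gripper":0},{"dp":[-0.01,0,0],"dr":[0,0,0],"gripper":0},{"dp":[-0.01,0,0],"dr":[0,0,0],"gripper":0},{"dp":[-0.01,0,0],"dr":[0,0,0],"gripper":0},{"dp":[-0.01,0,0],"dr":[0,0,0],"gripper":0}]'
python3 -m handwheel '[{"dp":[-0.01,0,0],"dr":[0,0,0],"gripper":0},{"dp":[-0.01,0,0],"dr":[0,0,0],"gripper":0},{"dp":[0,0,0],"dr":[0,0,0],"gripper":0}]'
python3 - <<'E'
from h import *
def chk():
    C=cloud('top',shot('top')[2]); c,sn=np.cos(HY),np.sin(HY); X=(C[...,0]-H[0])*c+(C[...,1]-H[1])*sn; Y=-(C[...,0]-H[0])*sn+(C[...,1]-H[1])*c
    m=(abs(C[...,2]-46)<8)&(X<-80)&(X>-300)&(abs(Y)<110); print(m.sum(),np.percentile(X[m],[1,5]),np.percentile(Y[m],[1,99]))
chk(); t=toolT(manip.observe())[:3,3]-hop(0,0,0); c,sn=np.cos(HY),np.sin(HY); print('tcp local',t[0]*c+t[1]*sn,-t[0]*sn+t[1]*c)
E
```

```text
clock: 35.38
tcp_pos: [414.7, -259.0, 26.4]
tool_rot: [0.002, 0.132, 0.991, -0.002]
ft_force: [-4.0, 2.4, 3.0]
gripper_width: 0.4
grip_force: 1.9
clock: 35.63
tcp_pos: [426.2, -263.2, 26.1]
tool_rot: [0.004, 0.132, 0.991, -0.003]
ft_force: [-0.8, 0.5, 0.9]
gripper_width: 0.5
grip_force: 0.7
102 [-144.24305985 -143.65477728] [23.33168376 77.94003588]
tcp local -152.46742325417745 1.0979943625657143
```

```bash

python3 -m handwheel '[{"dp":[-0.006,0,0],"dr":[0,0,0],"gripper":0},{"dp":[0,0,0],"dr":[0,0,0],"gripper":0}]'
python3 -m handwheel '[{"dp":[-0.006,0,0],"dr":[0,0,0],"gripper":0},{"dp":[0,0,0],"dr":[0,0,0],"gripper":0}]'
```

```text
clock: 35.85
tcp_pos: [426.4, -262.7, 25.8]
tool_rot: [0.002, 0.131, 0.991, -0.002]
ft_force: [-7.1, 0.6, 3.0]
gripper_width: 0.4
grip_force: 3.4
clock: 36.02
tcp_pos: [426.6, -262.2, 25.7]
tool_rot: [-0.001, 0.131, 0.991, -0.001]
ft_force: [-13.3, -1.6, 6.3]
gripper_width: 0.8
grip_force: 6.3
```

```bash

python3 -m handwheel '[{"dp":[0.03,0,0],"dr":[0,0,0],"gripper":0},{"dp":[0.06,0,0],"dr":[0,0,0],"gripper":0},{"dp":[0.03,0,-0.04],"dr":[0,0,0],"gripper":0},{"dp":[0,0,-0.075],"dr":[0,0,0],"gripper":0},{"dp":[0,0,-0.075],"dr":[0,0,0],"gripper":1}]' 20 >/dev/null
python3 -m handwheel '[{"dp":[0,0,-0.075],"dr":[0,0,0],"gripper":1},{"dp":[0,0,-0.075],"dr":[0,0,0],"gripper":1},{"dp":[0,0,-0.075],"dr":[0,0,0],"gripper":1},{"dp":[0,0,-0.075],"dr":[0,0,0],"gripper":1},{"dp":[0,0,-0.06],"dr":[0,0,0],"gripper":1}]' >/dev/null
python3 -m handwheel '[{"dp":[0,0,-0.03],"dr":[0,0,0],"gripper":1},{"dp":[0,0,0],"dr":[0,0,0],"gripper":1},{"dp":[0,0,0],"dr":[0,0,0],"gripper":1}]'
python3 - <<'E'
from h import *
np.set_printoptions(suppress=True,precision=4)
s=manip.observe(); T=toolT(s); T=plan(hop(-95,-41,300),down(HY+np.pi)); T=plan(hop(-95,-41,188),None,T)
C=cloud('top',shot('top')[2]); c,sn=np.cos(HY),np.sin(HY); X=(C[...,0]-H[0])*c+(C[...,1]-H[1])*sn; Y=-(C[...,0]-H[0])*sn+(C[...,1]-H[1])*c
m=(abs(C[...,2]-46)<8)&(X<-80)&(X>-300)&(abs(Y)<110); print(m.sum(),np.percentile(X[m],[1,5]),np.percentile(Y[m],[1,99]))
m=(C[...,2]>215)&(C[...,2]<235)&(X<-80)&(X>-115)&(Y<0)&(Y>-110); print('post',m.sum(),X[m].mean(),Y[m].mean())
E
```

```text
clock: 37.1
tcp_pos: [372.2, -247.3, 316.3]
tool_rot: [0.005, 0.132, 0.991, -0.004]
ft_force: [-0.1, 0.3, -0.5]
gripper_width: 52.4
grip_force: 0.0
turn [-0.0042  0.0075  0.0018] rows>0.1  shift [-0.2276 -0.0863  0.0327] rows>2.9 tcp [ 372.2 -247.3  316.3]
turn [0. 0. 0.] rows>0.0  shift [ 0.    -0.     0.224] rows>2.7 tcp [ 470.5 -319.   300. ]
490 [-145.1216 -144.0918] [-70.1038  78.0916]
post 48 -94.99102252370149 -41.147513930192865
```

```bash

python3 -m handwheel '[{"dp":[-0.038,-0.0144,0.0055],"dr":[-0.004,0.0075,0.002],"gripper":1},{"dp":[-0.038,-0.0144,0.0055],"dr":[0,0,0],"gripper":1},{"dp":[-0.038,-0.0144,0.0055],"dr":[0,0,0],"gripper":1},{"dp":[-0.038,-0.0144,0.0055],"dr":[0,0,0],"gripper":1},{"dp":[-0.038,-0.0144,0.0055],"dr":[0,0,0],"gripper":1}]' >/dev/null
python3 -m handwheel '[{"dp":[-0.038,-0.0144,0.0055],"dr":[0,0,0],"gripper":1},{"dp":[0,0,0],"dr":[0,0,0],"gripper":1},{"dp":[0,0,0],"dr":[0,0,0],"gripper":1}]'
python3 - <<'E'
from h import *
np.set_printoptions(suppress=True,precision=4)
T=plan(hop(-95,-41,188),down(HY+np.pi))
E
```

```text
clock: 37.82
tcp_pos: [469.5, -318.0, 296.0]
tool_rot: [-0.004, 0.133, 0.991, 0.003]
ft_force: [0.1, -0.1, 0.6]
gripper_width: 87.1
grip_force: 0.0
turn [ 0.0027 -0.0052 -0.0002] rows>0.1  shift [-0.0026 -0.0014  0.2159] rows>2.6 tcp [ 469.5 -318.   296. ]
```

```bash

python3 -m handwheel '[{"dp":[-0.002,-0.001,0.04],"dr":[0.0027,-0.005,0],"gripper":1},{"dp":[0,0,0.06],"dr":[0,0,0],"gripper":1},{"dp":[0,0,0.06],"dr":[0,0,0],"gripper":1},{"dp":[0,0,0.04],"dr":[0,0,0],"gripper":1},{"dp":[0,0,0.016],"dr":[0,0,0],"gripper":1}]'
python3 -m handwheel '[{"dp":[0,0,0],"dr":[0,0,0],"gripper":0},{"dp":[0,0,0],"dr":[0,0,0],"gripper":0},{"dp":[0,0,0],"dr":[0,0,0],"gripper":0},{"dp":[0,0,0],"dr":[0,0,0],"gripper":0},{"dp":[0,0,0],"dr":[0,0,0],"gripper":0}]' 15 >/dev/null
python3 -m handwheel '[{"dp":[0,0,0],"dr":[0,0,0],"gripper":0},{"dp":[0,0,0],"dr":[0,0,0],"gripper":0},{"dp":[0,0,0],"dr":[0,0,0],"gripper":0},{"dp":[0,0,0],"dr":[0,0,0],"gripper":0},{"dp":[0,0,0],"dr":[0,0,0],"gripper":0}]' 15 >/dev/null
python3 -m handwheel '[{"dp":[0,0,0],"dr":[0,0,0],"gripper":0},{"dp":[0,0,0],"dr":[0,0,0],"gripper":0},{"dp":[0,0,0],"dr":[0,0,0],"gripper":0},{"dp":[0,0,0],"dr":[0,0,0],"gripper":0},{"dp":[0,0,0],"dr":[0,0,0],"gripper":0}]' 15
```

```text
clock: 38.23
tcp_pos: [467.9, -316.5, 187.0]
tool_rot: [-0.002, 0.133, 0.991, 0.001]
ft_force: [-0.3, 0.6, 0.2]
gripper_width: 87.1
grip_force: 0.0
clock: 39.48
tcp_pos: [470.3, -322.0, 191.0]
tool_rot: [0.002, 0.133, 0.991, -0.004]
ft_force: [-2.4, -5.5, -0.3]
gripper_width: 13.4
grip_force: 15.0
```

```bash

python3 -m handwheel '[{"dp":[0,-0.01,0],"dr":[0,0,0],"gripper":0},{"dp":[0,-0.016,0],"dr":[0,0,0],"gripper":0},{"dp":[0,-0.016,0],"dr":[0,0,0],"gripper":0},{"dp":[0,-0.016,0],"dr":[0,0,0],"gripper":0},{"dp":[0,-0.016,0],"dr":[0,0,0],"gripper":0}]' 15
python3 -m handwheel '[{"dp":[0,-0.014,0],"dr":[0,0,0],"gripper":0},{"dp":[0,0,0],"dr":[0,0,0],"gripper":0},{"dp":[0,0,0],"dr":[0,0,0],"gripper":0}]' 15
python3 - <<'E'
from h import *
t=toolT(manip.observe())[:3,3]-hop(0,0,0); c,sn=np.cos(HY),np.sin(HY); print('tcp local',t[0]*c+t[1]*sn,-t[0]*sn+t[1]*c)
E
```

```text
clock: 39.9
tcp_pos: [460.6, -355.5, 190.8]
tool_rot: [0.001, 0.133, 0.991, -0.001]
ft_force: [0.6, 2.7, 0.8]
gripper_width: 13.5
grip_force: 15.0
clock: 40.15
tcp_pos: [458.6, -362.6, 190.9]
tool_rot: [0.001, 0.134, 0.991, -0.002]
ft_force: [-0.7, 1.9, 1.3]
gripper_width: 13.6
grip_force: 15.0
tcp local -95.04952160140932 -86.19797435124028
```

```bash

python3 -m handwheel '[{"dp":[0,0,0],"dr":[0,0,0],"gripper":0.6},{"dp":[0,0,0],"dr":[0,0,0],"gripper":0.6},{"dp":[0,0,0],"dr":[0,0,0],"gripper":0.6},{"dp":[0,0,0],"dr":[0,0,0],"gripper":0.6},{"dp":[0,0,0],"dr":[0,0,0],"gripper":0.6}]' 20
python3 -m handwheel '[{"dp":[0,0,-0.05],"dr":[0,0,0],"gripper":0.6},{"dp":[0,0,-0.07],"dr":[0,0,0],"gripper":0.6},{"dp":[0,0,-0.07],"dr":[0,0,0],"gripper":0.6},{"dp":[0,0,-0.07],"dr":[0,0,0],"gripper":0.6},{"dp":[0,0,-0.07],"dr":[0,0,0],"gripper":0.6}]' >/dev/null
python3 -m handwheel '[{"dp":[0,0,-0.06],"dr":[0,0,0],"gripper":0.6},{"dp":[0,0,0],"dr":[0,0,0.07],"gripper":0.6},{"dp":[0,0,0],"dr":[0,0,0.075],"gripper":0.6},{"dp":[0,0,0],"dr":[0,0,0.075],"gripper":0.6},{"dp":[0,0,0],"dr":[0,0,0.075],"gripper":0.6}]'
python3 -m handwheel '[{"dp":[0,0,0],"dr":[0,0,0.075],"gripper":0.6},{"dp":[0,0,0],"dr":[0,0,0.075],"gripper":0.6},{"dp":[0,0,0],"dr":[0,0,0.075],"gripper":0.6},{"dp":[0,0,0],"dr":[0,0,0.075],"gripper":0.6},{"dp":[0,0,0],"dr":[0,0,0.075],"gripper":0.6}]' >/dev/null
python3 -m handwheel '[{"dp":[0,0,0],"dr":[0,0,0.075],"gripper":0.6},{"dp":[0,0,0],"dr":[0,0,0.075],"gripper":0.6},{"dp":[0,0,0],"dr":[0,0,0.075],"gripper":0.6},{"dp":[0,0,0],"dr":[0,0,0.075],"gripper":0.6},{"dp":[0,0,0],"dr":[0,0,0.03],"gripper":0.6}]'
python3 - <<'E'
from h import *
np.set_printoptions(suppress=True,precision=4)
C=cloud('top',shot('top')[2]); c,sn=np.cos(HY),np.sin(HY); X=(C[...,0]-H[0])*c+(C[...,1]-H[1])*sn; Y=-(C[...,0]-H[0])*sn+(C[...,1]-H[1])*c
m=(C[...,2]>215)&(C[...,2]<235)&(X<-85)&(X>-115)&(Y<0)&(Y>-110); print('post',m.sum(),X[m].mean(),Y[m].mean())
T=plan(hop(50.7,122.5,360),down(HY+np.pi/2)); print(manip.observe()['q'])
E
```

```text
clock: 40.57
tcp_pos: [459.6, -362.1, 191.1]
tool_rot: [0.002, 0.133, 0.991, -0.002]
ft_force: [0.9, -0.5, -0.0]
gripper_width: 38.9
grip_force: 0.0
clock: 41.4
tcp_pos: [458.7, -361.1, 386.4]
tool_rot: [0.003, 0.36, 0.933, -0.001]
ft_force: [0.4, 0.1, -0.4]
gripper_width: 52.5
grip_force: 0.0
clock: 42.23
tcp_pos: [458.7, -361.1, 386.0]
tool_rot: [0.003, 0.796, 0.605, 0.0]
ft_force: [-0.2, -0.4, -0.4]
gripper_width: 52.3
grip_force: 0.0
post 48 -95.4164927674252 -82.95193751281214
turn [ 0.0027  0.0019 -0.0027] rows>0.1  shift [0.4144 0.292  0.0519] rows>6.1 tcp [ 458.7 -361.1  386. ]
[-0.8581  0.3259  1.3112 -0.0001  1.4992 -0.5868]
```

```bash

python3 -m handwheel '[{"dp":[0.0414,0.0292,0.005],"dr":[0.0027,0.002,-0.0027],"gripper":0.6},{"dp":[0.0414,0.0292,0.005],"dr":[0,0,0],"gripper":0.6},{"dp":[0.0414,0.0292,0.005],"dr":[0,0,0],"gripper":0.6},{"dp":[0.0414,0.0292,0.005],"dr":[0,0,0],"gripper":0.6},{"dp":[0.0414,0.0292,0.005],"dr":[0,0,0],"gripper":0.6}]' >/dev/null
python3 -m handwheel '[{"dp":[0.0414,0.0292,0.005],"dr":[0,0,0],"gripper":0.6},{"dp":[0.0414,0.0292,0.005],"dr":[0,0,0],"gripper":0.6},{"dp":[0.0414,0.0292,0.005],"dr":[0,0,0],"gripper":0.6},{"dp":[0.0414,0.0292,0.005],"dr":[0,0,0],"gripper":0.6},{"dp":[0.0414,0.0292,0.005],"dr":[0,0,0],"gripper":0.6}]' >/dev/null
python3 -m handwheel '[{"dp":[0,0,0],"dr":[0,0,0],"gripper":0.6},{"dp":[0,0,0],"dr":[0,0,0],"gripper":0.6},{"dp":[0,0,0],"dr":[0,0,0],"gripper":0.6}]'
python3 - <<'E'
from h import *
np.set_printoptions(suppress=True,precision=4)
s,im,d=shot('wrist'); np.savez('w13.npz',im=im,d=d); C=cloud('wrist',d,s);c,sn=np.cos(HY),np.sin(HY); X=(C[...,0]-H[0])*c+(C[...,1]-H[1])*sn; Y=-(C[...,0]-H[0])*sn+(C[...,1]-H[1])*c
m=(C[...,2]>276)&(C[...,2]<295)&(abs(X-50)<35)&(Y>90)&(Y<155); q=np.c_[X[m],Y[m]]; print('grip',m.sum(),cv2.minAreaRect(q.astype(np.float32)) if m.sum()>5 else '',np.percentile(C[...,2][m],[50,95]) if m.sum() else '')
T=plan(hop(50.7,122.5,275),down(HY+np.pi/2))
E
```

```text
clock: 43.37
tcp_pos: [653.2, -199.5, 360.9]
tool_rot: [-0.0, 0.794, 0.609, -0.0]
ft_force: [-0.4, -0.4, -0.3]
gripper_width: 52.4
grip_force: 0.0
grip 2201 ((51.777183532714844, 121.87036895751953), (51.94930648803711, 16.062213897705078), 89.44294738769531) [287.8392 289.7722]
turn [-0.0002  0.0001  0.0024] rows>0.0  shift [0.0011 0.0022 0.1723] rows>2.1 tcp [ 653.  -199.9  361.1]
```

```bash

python3 -m handwheel '[{"dp":[0.001,0.003,0.03],"dr":[0,0,0],"gripper":0.6},{"dp":[0,0,0.05],"dr":[0,0,0],"gripper":0.6},{"dp":[0,0,0.05],"dr":[0,0,0],"gripper":0.6},{"dp":[0,0,0.03],"dr":[0,0,0],"gripper":0.6},{"dp":[0,0,0.012],"dr":[0,0,0],"gripper":0.25}]' >/dev/null
python3 -m handwheel '[{"dp":[0,0,0],"dr":[0,0,0],"gripper":0.25},{"dp":[0,0,0],"dr":[0,0,0],"gripper":0.25},{"dp":[0,0,0],"dr":[0,0,0],"gripper":0.25},{"dp":[0,0,0],"dr":[0,0,0],"gripper":0.25},{"dp":[0,0,0],"dr":[0,0,0],"gripper":0.25}]'
cat >> h.py <<'E'
def leverT(a,lag=.026,k=.68,dep=6):
    ph=.1+a+lag; th=k*a; x=62-115*np.sin(ph)+dep*np.sin(th); z=167+115*np.cos(ph)-dep*np.cos(th)
    T=np.eye(4); T[:3,3]=hop(x,122,z); T[:3,:3]=(R.from_euler('z',HY)*R.from_euler('y',-th)*R.from_euler('z',np.pi/2)*R.from_euler('x',np.pi)).as_matrix(); return T
def leverrows(a0,a1,n,T=None,**k):
    T=toolT(manip.observe()) if T is None else T
    for a in np.linspace(a0,a1,n+1)[1:]:
        N=leverT(a,**k); print('%.2f'%a,np.round(T[:3,:3].T@(N[:3,3]-T[:3,3])/500,4),np.round(R.from_matrix(T[:3,:3].T@N[:3,:3]).as_rotvec()/(np.pi/2),4)); T=N
E
python3 - <<'E'
from h import *
np.set_printoptions(suppress=True,precision=4)
leverrows(0,1.01,14)
E
```

```text
clock: 44.25
tcp_pos: [655.7, -199.5, 276.6]
tool_rot: [0.001, 0.794, 0.608, 0.001]
ft_force: [0.2, 0.4, 0.5]
gripper_width: 24.4
grip_force: 0.0
0.07 [-0.002  -0.0249  0.0056] [-0.0296  0.      0.0025]
0.14 [-0.     -0.0157  0.003 ] [-0.0312  0.      0.    ]
0.22 [ 0.     -0.0156  0.0034] [-0.0312  0.     -0.    ]
0.29 [ 0.     -0.0156  0.0038] [-0.0312 -0.      0.    ]
0.36 [-0.     -0.0155  0.0042] [-0.0312  0.     -0.    ]
0.43 [ 0.     -0.0154  0.0045] [-0.0312  0.      0.    ]
0.51 [-0.     -0.0153  0.0049] [-0.0312 -0.      0.    ]
0.58 [ 0.     -0.0151  0.0053] [-0.0312  0.      0.    ]
0.65 [ 0.     -0.015   0.0056] [-0.0312  0.     -0.    ]
0.72 [-0.     -0.0149  0.006 ] [-0.0312 -0.     -0.    ]
0.79 [ 0.     -0.0147  0.0063] [-0.0312  0.     -0.    ]
0.87 [-0.     -0.0146  0.0067] [-0.0312  0.     -0.    ]
0.94 [ 0.     -0.0144  0.007 ] [-0.0312 -0.      0.    ]
1.01 [ 0.     -0.0143  0.0074] [-0.0312  0.     -0.    ]
```

```bash

python3 -m handwheel '[{"dp":[-0.002,-0.0249,0.0056],"dr":[-0.03,0,0.0025],"gripper":0.25},{"dp":[0,-0.0157,0.003],"dr":[-0.0312,0,0],"gripper":0.25},{"dp":[0,-0.0156,0.0034],"dr":[-0.0312,0,0],"gripper":0.25},{"dp":[0,-0.0156,0.0038],"dr":[-0.0312,0,0],"gripper":0.25},{"dp":[0,-0.0155,0.0042],"dr":[-0.0312,0,0],"gripper":0.25}]'
python3 -m handwheel '[{"dp":[0,-0.0154,0.0045],"dr":[-0.0312,0,0],"gripper":0.25},{"dp":[0,-0.0153,0.0049],"dr":[-0.0312,0,0],"gripper":0.25},{"dp":[0,0,0],"dr":[0,0,0],"gripper":0.25}]'
python3 - <<'E'
from h import *
np.set_printoptions(suppress=True,precision=4)
s=manip.observe(); print(s['q']); T=toolT(s); N=leverT(.505); print(T[:3,:3].T@(N[:3,3]-T[:3,3]),R.from_matrix(T[:3,:3].T@N[:3,:3]).as_rotvec())
leverrows(.505,1.01,7)
E
```

```text
clock: 44.67
tcp_pos: [615.3, -189.5, 263.3]
tool_rot: [0.1, 0.789, 0.602, 0.076]
ft_force: [3.4, 0.2, -1.6]
gripper_width: 21.9
grip_force: 1.2
clock: 44.92
tcp_pos: [597.8, -183.8, 252.1]
tool_rot: [0.133, 0.784, 0.598, 0.103]
ft_force: [-0.2, 0.8, 0.1]
gripper_width: 21.6
grip_force: 0.0
[-0.5184  0.3766  1.6697  0.1206  0.7708 -0.324 ]
[-0.9806  4.5486 -0.6585] [-0.0051 -0.0013 -0.0005]
0.58 [-0.002 -0.006  0.004] [-0.0345 -0.0008 -0.0003]
0.65 [ 0.     -0.015   0.0056] [-0.0312 -0.     -0.    ]
0.72 [-0.     -0.0149  0.006 ] [-0.0312  0.     -0.    ]
0.79 [ 0.     -0.0147  0.0063] [-0.0312  0.     -0.    ]
0.87 [-0.     -0.0146  0.0067] [-0.0312  0.     -0.    ]
0.94 [ 0.     -0.0144  0.007 ] [-0.0312 -0.      0.    ]
1.01 [ 0.     -0.0143  0.0074] [-0.0312  0.     -0.    ]
```

```bash

python3 -m handwheel '[{"dp":[-0.002,-0.008,0.004],"dr":[-0.0345,0,0],"gripper":0.25},{"dp":[0,-0.015,0.0056],"dr":[-0.0312,0,0],"gripper":0.25},{"dp":[0,-0.0149,0.006],"dr":[-0.0312,0,0],"gripper":0.25},{"dp":[0,-0.0147,0.0063],"dr":[-0.0312,0,0],"gripper":0.25},{"dp":[0,-0.0146,0.0067],"dr":[-0.0312,0,0],"gripper":0.25}]'
python3 - <<'E'
from h import *
np.set_printoptions(suppress=True,precision=4)
leverrows(.866,1.02,2)
E
```

```text
clock: 45.33
tcp_pos: [580.0, -181.5, 227.9]
tool_rot: [0.235, 0.76, 0.58, 0.178]
ft_force: [3.7, 2.9, 1.5]
gripper_width: 22.0
grip_force: 1.6
0.94 [ 0.003  -0.0274  0.0064] [-0.0275  0.0008  0.0006]
1.02 [-0.     -0.0152  0.0079] [-0.0333 -0.      0.    ]
```

```bash

python3 -m handwheel '[{"dp":[0,-0.016,0.007],"dr":[-0.031,0,0],"gripper":0.25},{"dp":[0,-0.015,0.008],"dr":[-0.033,0,0],"gripper":0.25},{"dp":[0,0,0],"dr":[0,0,0],"gripper":0.25},{"dp":[0,0,0],"dr":[0,0,0],"gripper":0.25}]'
cat >> h.py <<'E'
def lev(name='top'):
    s,im,d=shot(name); C=cloud(name,d,s); c,sn=np.cos(HY),np.sin(HY); X=(C[...,0]-H[0])*c+(C[...,1]-H[1])*sn; Y=-(C[...,0]-H[0])*sn+(C[...,1]-H[1])*c
    return im,X,Y,C[...,2]
E
python3 - <<'E'
from h import *
np.set_printoptions(suppress=True,precision=4)
leverrows(1.0,1.02,1)
im,X,Y,Z=lev('top'); m=(abs(X)<50)&(abs(Y)<50); print('hopper interior z',np.nanpercentile(Z[m],[5,25,50,75,95]),m.sum())
E
```

```text
clock: 45.67
tcp_pos: [577.4, -175.8, 219.2]
tool_rot: [0.248, 0.752, 0.578, 0.198]
ft_force: [0.5, 0.3, -0.5]
gripper_width: 21.6
grip_force: 0.0
1.02 [-0.0067 -0.0261  0.0038] [-0.0306 -0.0098  0.0005]
hopper interior z [  3.8179  81.3116 110.9533 135.2581 151.8515] 1587
```

```bash

python3 -m handwheel '[{"dp":[-0.003,-0.012,0.003],"dr":[-0.015,-0.005,0],"gripper":0.25},{"dp":[-0.003,-0.014,0.003],"dr":[-0.015,-0.005,0],"gripper":0.25},{"dp":[0,0,0],"dr":[0,0,0],"gripper":0.25},{"dp":[0,0,0],"dr":[0,0,0],"gripper":0.25}]'
python3 - <<'E'
from h import *
np.set_printoptions(suppress=True,precision=4)
print(manip.observe()['q']); leverrows(1.0,1.02,1)
im,X,Y,Z=lev('top'); m=(abs(X)<50)&(abs(Y)<50); print('hopper interior z',np.nanpercentile(Z[m],[5,25,50,75,95]),m.sum())
E
```

```text
clock: 46.05
tcp_pos: [572.1, -175.2, 212.4]
tool_rot: [0.263, 0.748, 0.573, 0.205]
ft_force: [1.4, -0.7, -0.1]
gripper_width: 22.0
grip_force: 0.8
[-0.5942  0.3819  2.0417  1.2739  0.2214 -1.5267]
1.02 [-0.0049 -0.0096 -0.001 ] [-0.0081 -0.0052  0.0009]
hopper interior z [  2.7876  70.4838 103.6    130.3362 149.0808] 1524
```

```bash

python3 -m handwheel '[{"dp":[-0.003,-0.008,0],"dr":[0,0,0],"gripper":0.25},{"dp":[-0.002,-0.006,0.001],"dr":[0,0,0],"gripper":0.25},{"dp":[0,0,0],"dr":[0,0,0],"gripper":0.25},{"dp":[0,0,0],"dr":[0,0,0],"gripper":0.25}]'
python3 - <<'E'
from h import *
np.set_printoptions(suppress=True,precision=4)
print(manip.observe()['q']); leverrows(1.0,1.02,1)
im,X,Y,Z=lev('top'); m=(abs(X)<50)&(abs(Y)<50); print('hopper interior z',np.nanpercentile(Z[m],[5,25,50,75,95]),m.sum())
# door angle: fit interior door slope in x
m=(abs(X)<50)&(abs(Y)<35)&(Z>60)&(Z<165); print(np.arctan(np.polyfit(X[m],Z[m],1)[0]))
for n in('top','side'):
    im,X,Y,Z=lev(n); m=(Z>215)&(Z<300)&(X>-90)&(X<70)&(Y>100)&(Y<145)
    print(n,m.sum(),[ (round(np.median(X[m&(abs(Y-y)<3)]),1),round(np.median(Z[m&(abs(Y-y)<3)]),1)) for y in (102,108,138,142) if (m&(abs(Y-y)<3)).sum()])
E
```

```text
clock: 46.43
tcp_pos: [570.9, -175.7, 211.5]
tool_rot: [0.265, 0.746, 0.574, 0.21]
ft_force: [10.2, 3.0, 7.5]
gripper_width: 22.2
grip_force: 5.8
[-0.603   0.3845  2.052   1.3706  0.2293 -1.6327]
1.02 [-0.0034 -0.0067 -0.001 ] [-0.002  -0.0086  0.0023]
hopper interior z [  2.8571  69.8842 103.2624 130.055  148.7656] 1503
0.9992606250025942
top 87 [(np.float64(-54.2), np.float64(300.0)), (np.float64(-79.8), np.float64(297.6)), (np.float64(-80.6), np.float64(297.2)), (np.float64(-35.5), np.float64(225.7))]
side 296 [(np.float64(-43.3), np.float64(224.3)), (np.float64(-41.0), np.float64(225.8)), (np.float64(-51.6), np.float64(235.8)), (np.float64(-42.9), np.float64(236.9))]
```

```bash
python3 - <<'E'
from h import *
np.set_printoptions(suppress=True,precision=1)
for n in ('side','top'):
    im,X,Y,Z=lev(n); g=im.astype(int)
    red=(g[...,0]>g[...,1]+50)&(g[...,0]>g[...,2]+30)&(abs(X)<170)&(abs(Y)<100)
    print(n,'red',red.sum(), np.c_[X[red],Y[red],Z[red]][:: max(1,red.sum()//8)])
    gl=(g.min(2)>150)&(np.ptp(g,axis=2)<35)&(X>-145)&(X<85)&(abs(Y)<72)&(Z<60); print('light in crate',gl.sum(), np.percentile(np.c_[X[gl],Y[gl],Z[gl]],[5,50,95],axis=0) if gl.sum() else '')
    m=(abs(X)<55)&(abs(Y)<50)&(Z<165)&(Z>62); e=(Z-(167-(62-X)*np.tan(1.0)))*np.cos(1.0); print('above door line',np.percentile(e[m],[2,25,50,75,98]) if m.sum() else '')
E
```

```text
side red 24 [[ -85.5  -22.3   11.4]
 [ -94.5  -19.7   14.9]
 [ -90.5  -14.2   14.3]
 [ -98.7  -14.6   15.8]
 [ -90.6  -14.3   11. ]
 [ -98.7  -15.1   12.2]
 [ -92.5   -7.2   12.7]
 [-100.7   -7.6   14.2]]
light in crate 201 [[-121.6  -36.2    9.8]
 [ -74.9  -14.7   13.7]
 [ -54.1   24.5   20.1]]
above door line [-3.8 -1.9 -0.7  0.6  2.8]
top red 59 [[ -86.1   -3.2    8.8]
 [ -90.2   -5.5   12.3]
 [ -92.4   -6.2   11.4]
 [ -96.    -1.6   13.7]
 [ -92.2  -16.5   16.8]
 [ -95.5  -13.    15. ]
 [ -98.9   -8.5   16.7]
 [-101.8   -6.6   17.4]
 [-101.7  -16.2   16.9]]
light in crate 437 [[-128.1  -38.     8.4]
 [ -84.4  -24.1   13.6]
 [ -54.5    6.1   17.9]]
above door line [-0.2  1.6  2.5  3.5  5.4]
```

Door bare at 1.0 rad and the tiles' motif lies in the crate (z ≈ 9–17 mm). Now shut it.

```bash
python3 - <<'E'
from h import *
np.set_printoptions(suppress=True,precision=4)
leverrows(1.0,0.0,14,lag=-.03)
E
```

```text
0.93 [-0.0033  0.024  -0.0137] [ 0.0375 -0.0084  0.0028]
0.86 [ 0.      0.0149 -0.0054] [ 0.0309 -0.      0.    ]
0.79 [-0.      0.0151 -0.005 ] [ 0.0309  0.     -0.    ]
0.71 [ 0.      0.0152 -0.0046] [ 0.0309 -0.      0.    ]
0.64 [-0.      0.0153 -0.0043] [ 0.0309  0.     -0.    ]
0.57 [ 0.      0.0154 -0.0039] [0.0309 0.     0.    ]
0.50 [ 0.      0.0155 -0.0036] [ 0.0309 -0.      0.    ]
0.43 [ 0.      0.0155 -0.0032] [0.0309 0.     0.    ]
0.36 [ 0.      0.0156 -0.0028] [ 0.0309 -0.      0.    ]
0.29 [-0.      0.0157 -0.0024] [ 0.0309 -0.     -0.    ]
0.21 [ 0.      0.0157 -0.0021] [0.0309 0.     0.    ]
0.14 [ 0.      0.0158 -0.0017] [ 0.0309  0.     -0.    ]
0.07 [-0.      0.0158 -0.0013] [ 0.0309 -0.      0.    ]
0.00 [-0.      0.0158 -0.001 ] [ 0.0309 -0.     -0.    ]
```

```bash

python3 -m handwheel '[{"dp":[0,0.012,-0.006],"dr":[0.012,0,0],"gripper":0.25},{"dp":[0,0.012,-0.007],"dr":[0.02,0,0],"gripper":0.25},{"dp":[0,0.0149,-0.0054],"dr":[0.02,0,0],"gripper":0.25},{"dp":[0,0.0151,-0.005],"dr":[0.03,0,0],"gripper":0.25},{"dp":[0,0,0],"dr":[0,0,0],"gripper":0.25}]'
python3 - <<'E'
from h import *
np.set_printoptions(suppress=True,precision=4)
print(manip.observe()['q']); leverrows(.79,0.0,11,lag=-.03)
E
```

```text
clock: 47.1
tcp_pos: [576.1, -174.9, 224.1]
tool_rot: [0.229, 0.756, 0.585, 0.185]
ft_force: [-3.3, 0.1, -0.6]
gripper_width: 21.8
grip_force: 1.4
[-0.5807  0.3553  1.9573  0.6505  0.3233 -0.8958]
0.72 [-0.0076  0.0449 -0.0148] [ 0.069  -0.0125  0.0056]
0.65 [-0.      0.0154 -0.0043] [ 0.0311 -0.      0.    ]
0.57 [-0.      0.0155 -0.004 ] [ 0.0311  0.     -0.    ]
0.50 [ 0.      0.0155 -0.0036] [ 0.0311 -0.     -0.    ]
0.43 [-0.      0.0156 -0.0032] [ 0.0311 -0.      0.    ]
0.36 [-0.      0.0157 -0.0028] [ 0.0311 -0.     -0.    ]
0.29 [-0.      0.0157 -0.0025] [ 0.0311 -0.      0.    ]
0.22 [ 0.      0.0158 -0.0021] [ 0.0311 -0.      0.    ]
0.14 [ 0.      0.0158 -0.0017] [ 0.0311  0.     -0.    ]
0.07 [-0.      0.0159 -0.0013] [ 0.0311 -0.      0.    ]
0.00 [ 0.      0.0159 -0.001 ] [ 0.0311 -0.     -0.    ]
```

```bash

python3 -m handwheel '[{"dp":[-0.002,0.015,-0.005],"dr":[0.023,-0.004,0.002],"gripper":0.25},{"dp":[-0.002,0.015,-0.005],"dr":[0.023,-0.004,0.002],"gripper":0.25},{"dp":[-0.002,0.015,-0.005],"dr":[0.023,-0.004,0.002],"gripper":0.25},{"dp":[0,0.0154,-0.0043],"dr":[0.031,0,0],"gripper":0.25},{"dp":[0,0.0155,-0.004],"dr":[0.031,0,0],"gripper":0.25}]'
python3 - <<'E'
from h import *
np.set_printoptions(suppress=True,precision=4)
print(manip.observe()['q']); leverrows(.574,0.0,8,lag=-.03)
E
```

```text
clock: 47.52
tcp_pos: [596.7, -182.3, 250.1]
tool_rot: [0.149, 0.781, 0.595, 0.117]
ft_force: [-5.6, 4.4, -0.1]
gripper_width: 22.0
grip_force: 3.3
[-0.5246  0.3667  1.7092  0.153   0.7035 -0.3534]
0.50 [-0.0042  0.0265 -0.0064] [ 0.0248 -0.0026 -0.0023]
0.43 [-0.      0.0156 -0.0032] [0.0311 0.     0.    ]
0.36 [-0.      0.0157 -0.0028] [ 0.0311 -0.     -0.    ]
0.29 [-0.      0.0157 -0.0025] [ 0.0311 -0.      0.    ]
0.22 [ 0.      0.0158 -0.0021] [ 0.0311 -0.     -0.    ]
0.14 [-0.      0.0158 -0.0017] [ 0.0311  0.     -0.    ]
0.07 [ 0.      0.0159 -0.0013] [ 0.0311 -0.      0.    ]
0.00 [-0.      0.0159 -0.001 ] [ 0.0311 -0.     -0.    ]
```

```bash

python3 -m handwheel '[{"dp":[-0.003,0.02,-0.005],"dr":[0.025,-0.002,-0.002],"gripper":0.25},{"dp":[0,0.0156,-0.0032],"dr":[0.031,0,0],"gripper":0.25},{"dp":[0,0.0157,-0.0028],"dr":[0.031,0,0],"gripper":0.25},{"dp":[0,0.0157,-0.0025],"dr":[0.031,0,0],"gripper":0.25},{"dp":[0,0.0158,-0.0021],"dr":[0.031,0,0],"gripper":0.25}]'
python3 - <<'E'
from h import *
np.set_printoptions(suppress=True,precision=4)
leverrows(.215,0.0,3,lag=-.03)
E
```

```text
clock: 47.93
tcp_pos: [633.7, -194.9, 272.1]
tool_rot: [0.06, 0.793, 0.604, 0.046]
ft_force: [-4.7, 3.0, 1.9]
gripper_width: 21.8
grip_force: 2.8
0.14 [0.0006 0.0174 0.    ] [ 0.0342  0.0004 -0.0008]
0.07 [ 0.      0.0158 -0.0013] [ 0.031 -0.     0.   ]
0.00 [ 0.      0.0159 -0.001 ] [ 0.031 -0.    -0.   ]
```

```bash

python3 -m handwheel '[{"dp":[0,0.0165,0],"dr":[0.033,0,0],"gripper":0.25},{"dp":[0,0.0158,-0.0013],"dr":[0.031,0,0],"gripper":0.25},{"dp":[0,0.0159,-0.001],"dr":[0.031,0,0],"gripper":0.25},{"dp":[0,0,0],"dr":[0,0,0],"gripper":0.25},{"dp":[0,0,0],"dr":[0,0,0],"gripper":0.25}]'
python3 -m handwheel '[{"dp":[0,0.006,0],"dr":[0,0,0],"gripper":0.25},{"dp":[0,0,0],"dr":[0,0,0],"gripper":0.25}]'
python3 - <<'E'
from h import *
np.set_printoptions(suppress=True,precision=4)
leverrows(0.01,0.0,1,lag=-.03)
E
```

```text
clock: 48.35
tcp_pos: [659.0, -202.6, 275.9]
tool_rot: [0.004, 0.795, 0.606, 0.002]
ft_force: [-1.4, 1.1, 0.6]
gripper_width: 21.9
grip_force: 1.3
clock: 48.52
tcp_pos: [659.2, -202.6, 275.9]
tool_rot: [0.002, 0.795, 0.606, 0.001]
ft_force: [-7.7, 2.0, 2.1]
gripper_width: 21.6
grip_force: 3.8
0.00 [ 0.0019 -0.0047  0.0003] [ 0.0026  0.0006 -0.001 ]
```

```bash

python3 -m handwheel '[{"dp":[0,0.005,0],"dr":[0,0,0],"gripper":0.25},{"dp":[0,0,0],"dr":[0,0,0],"gripper":0.25}]'
python3 -m handwheel '[{"dp":[0,-0.014,0],"dr":[0,0,0],"gripper":0.25},{"dp":[0,0,0],"dr":[0,0,0],"gripper":0.6},{"dp":[0,0,0],"dr":[0,0,0],"gripper":0.6},{"dp":[0,0,0],"dr":[0,0,0],"gripper":0.6},{"dp":[0,0,0],"dr":[0,0,0],"gripper":0.6}]'
python3 -m handwheel '[{"dp":[0,0,-0.03],"dr":[0,0,0],"gripper":0.6},{"dp":[0,0,-0.06],"dr":[0,0,0],"gripper":0.6},{"dp":[0,0,-0.07],"dr":[0,0,0],"gripper":1},{"dp":[0,0,-0.06],"dr":[0,0,0],"gripper":1},{"dp":[0,0,0],"dr":[0,0,0],"gripper":1}]'
python3 - <<'E'
from h import *
np.set_printoptions(suppress=True,precision=4)
im,X,Y,Z=lev('wrist')
m=(Z>276)&(Z<295)&(abs(X-50)<35)&(Y>90)&(Y<155); q=np.c_[X[m],Y[m]]; print('grip',m.sum(),cv2.minAreaRect(q.astype(np.float32)) if m.sum()>5 else '')
im,X,Y,Z=lev('top'); m=(abs(X)<50)&(abs(Y)<50); print('hopper floor z',np.nanpercentile(Z[m],[5,50,95]))
m=m&(Z>150)&(Z<180); print('slope',np.polyfit(X[m],Z[m],1))
T=toolT(manip.observe()); T=plan(T[:3,3],down(HY+np.pi)); T=plan(hop(-95,-83,385),None,T); T=plan(hop(-95,-83,188),None,T)
E
```

```text
clock: 48.68
tcp_pos: [659.4, -202.6, 275.7]
tool_rot: [-0.0, 0.795, 0.606, -0.001]
ft_force: [-11.9, 2.2, 4.6]
gripper_width: 22.1
grip_force: 6.0
clock: 49.1
tcp_pos: [659.1, -202.9, 277.0]
tool_rot: [0.006, 0.795, 0.606, 0.004]
ft_force: [0.9, 0.3, -0.1]
gripper_width: 40.9
grip_force: 0.0
clock: 49.52
tcp_pos: [660.3, -203.6, 395.4]
tool_rot: [0.013, 0.795, 0.606, 0.007]
ft_force: [1.2, 0.4, 0.5]
gripper_width: 64.7
grip_force: 0.0
grip 1730 ((53.147830963134766, 121.84268951416016), (51.984413146972656, 15.722492218017578), 89.13925170898438)
hopper floor z [166.6265 169.6358 172.8297]
slope [ -0.0284 170.7655]
turn [ 0.0081  0.0098 -1.0009] rows>12.6  shift [0. 0. 0.] rows>0.0 tcp [ 658.  -202.5  388.8]
turn [0. 0. 0.] rows>0.0  shift [ 0.3001 -0.4076  0.0075] rows>6.1 tcp [ 658.  -202.5  388.8]
turn [0. 0. 0.] rows>0.0  shift [ 0.    -0.     0.394] rows>4.7 tcp [ 459.5 -359.5  385. ]
```

```bash

python3 -m handwheel '[{"dp":[0,0,0],"dr":[0.008,0.01,-0.06],"gripper":1},{"dp":[0,0,0],"dr":[0,0,-0.075],"gripper":1},{"dp":[0,0,0],"dr":[0,0,-0.075],"gripper":1},{"dp":[0,0,0],"dr":[0,0,-0.075],"gripper":1},{"dp":[0,0,0],"dr":[0,0,-0.075],"gripper":1}]' >/dev/null
python3 -m handwheel '[{"dp":[0,0,0],"dr":[0,0,-0.075],"gripper":1},{"dp":[0,0,0],"dr":[0,0,-0.075],"gripper":1},{"dp":[0,0,0],"dr":[0,0,-0.075],"gripper":1},{"dp":[0,0,0],"dr":[0,0,-0.075],"gripper":1},{"dp":[0,0,0],"dr":[0,0,-0.075],"gripper":1}]' >/dev/null
python3 -m handwheel '[{"dp":[0,0,0],"dr":[0,0,-0.075],"gripper":1},{"dp":[0,0,0],"dr":[0,0,-0.075],"gripper":1},{"dp":[0,0,0],"dr":[0,0,-0.075],"gripper":1},{"dp":[0,0,0],"dr":[0,0,-0.041],"gripper":1},{"dp":[0.0375,-0.051,0.001],"dr":[0,0,0],"gripper":1}]' >/dev/null
python3 -m handwheel '[{"dp":[0.0375,-0.051,0.001],"dr":[0,0,0],"gripper":1},{"dp":[0.0375,-0.051,0.001],"dr":[0,0,0],"gripper":1},{"dp":[0.0375,-0.051,0.001],"dr":[0,0,0],"gripper":1},{"dp":[0.0375,-0.051,0.001],"dr":[0,0,0],"gripper":1},{"dp":[0.0375,-0.051,0.001],"dr":[0,0,0],"gripper":1}]' >/dev/null
python3 -m handwheel '[{"dp":[0.0375,-0.051,0.001],"dr":[0,0,0],"gripper":1},{"dp":[0.0375,-0.051,0.001],"dr":[0,0,0],"gripper":1},{"dp":[0,0,0.08],"dr":[0,0,0],"gripper":1},{"dp":[0,0,0.05],"dr":[0,0,0],"gripper":1},{"dp":[0,0,0],"dr":[0,0,0],"gripper":1}]'
python3 - <<'E'
from h import *
np.set_printoptions(suppress=True,precision=4)
plan(hop(-95,-84,188),down(HY+np.pi))
E
```

```text
clock: 51.7
tcp_pos: [455.1, -355.4, 307.5]
tool_rot: [-0.005, 0.134, 0.991, 0.012]
ft_force: [-0.1, 1.0, -0.5]
gripper_width: 87.0
grip_force: 0.0
turn [ 0.0148 -0.0083 -0.0011] rows>0.2  shift [-0.0106 -0.0075  0.2389] rows>2.9 tcp [ 455.1 -355.4  307.5]
```

```bash

python3 -m handwheel '[{"dp":[-0.0106,-0.0075,0],"dr":[0.0148,-0.0083,-0.001],"gripper":1},{"dp":[0,0,0.04],"dr":[0,0,0],"gripper":1},{"dp":[0,0,0.03],"dr":[0,0,0],"gripper":1},{"dp":[0,0,0],"dr":[0,0,0],"gripper":1},{"dp":[0,0,0],"dr":[0,0,0],"gripper":1}]'
python3 - <<'E'
from h import *
np.set_printoptions(suppress=True,precision=4)
plan(hop(-95,-84,188),down(HY+np.pi))
E
```

```text
clock: 52.12
tcp_pos: [464.2, -364.0, 280.6]
tool_rot: [0.006, 0.132, 0.991, -0.006]
ft_force: [0.6, 0.0, -0.1]
gripper_width: 87.4
grip_force: 0.0
turn [-0.0064  0.0089  0.0018] rows>0.1  shift [0.0115 0.0042 0.1852] rows>2.2 tcp [ 464.2 -364.   280.6]
```

```bash

python3 -m handwheel '[{"dp":[0.009,0.003,0],"dr":[-0.005,0.007,0.0015],"gripper":1},{"dp":[0,0,0.02],"dr":[0,0,0],"gripper":1},{"dp":[0,0,0],"dr":[0,0,0],"gripper":1},{"dp":[0,0,0],"dr":[0,0,0],"gripper":1},{"dp":[0,0,0],"dr":[0,0,0],"gripper":1}]'
python3 - <<'E'
from h import *
np.set_printoptions(suppress=True,precision=4)
plan(hop(-95,-84,188),down(HY+np.pi))
E
```

```text
clock: 52.53
tcp_pos: [459.5, -361.3, 270.0]
tool_rot: [0.001, 0.133, 0.991, -0.001]
ft_force: [-0.0, 0.1, 1.0]
gripper_width: 87.0
grip_force: 0.0
turn [-0.0008  0.0015 -0.0005] rows>0.0  shift [0.0009 0.0015 0.1639] rows>2.0 tcp [ 459.5 -361.3  270. ]
```

Aligned; lower, pinch, then push the bolt home (+y).

```bash

python3 -m handwheel '[{"dp":[0,0.001,0.04],"dr":[0,0,0],"gripper":1},{"dp":[0,0,0.06],"dr":[0,0,0],"gripper":1},{"dp":[0,0,0.045],"dr":[0,0,0],"gripper":1},{"dp":[0,0,0.018],"dr":[0,0,0],"gripper":1},{"dp":[0,0,0],"dr":[0,0,0],"gripper":0}]' 15
python3 -m handwheel '[{"dp":[0,0,0],"dr":[0,0,0],"gripper":0},{"dp":[0,0,0],"dr":[0,0,0],"gripper":0},{"dp":[0,0,0],"dr":[0,0,0],"gripper":0},{"dp":[0,0,0],"dr":[0,0,0],"gripper":0},{"dp":[0,0,0],"dr":[0,0,0],"gripper":0}]' 15 >/dev/null
python3 -m handwheel '[{"dp":[0,0,0],"dr":[0,0,0],"gripper":0},{"dp":[0,0,0],"dr":[0,0,0],"gripper":0},{"dp":[0,0,0],"dr":[0,0,0],"gripper":0},{"dp":[0,0,0],"dr":[0,0,0],"gripper":0},{"dp":[0,0,0],"dr":[0,0,0],"gripper":0}]' 15
python3 -m handwheel '[{"dp":[0,0.01,0],"dr":[0,0,0],"gripper":0},{"dp":[0,0.016,0],"dr":[0,0,0],"gripper":0},{"dp":[0,0.016,0],"dr":[0,0,0],"gripper":0},{"dp":[0,0.016,0],"dr":[0,0,0],"gripper":0},{"dp":[0,0.016,0],"dr":[0,0,0],"gripper":0}]' 15
python3 -m handwheel '[{"dp":[0,0.01,0],"dr":[0,0,0],"gripper":0},{"dp":[0,0.006,0],"dr":[0,0,0],"gripper":0},{"dp":[0,0,0],"dr":[0,0,0],"gripper":0}]' 15
```

```text
clock: 52.95
tcp_pos: [458.6, -359.8, 186.1]
tool_rot: [-0.001, 0.134, 0.991, 0.001]
ft_force: [1.1, -0.3, 0.8]
gripper_width: 84.6
grip_force: 0.0
clock: 53.78
tcp_pos: [459.6, -360.8, 188.2]
tool_rot: [0.001, 0.133, 0.991, -0.001]
ft_force: [0.2, -0.2, 1.0]
gripper_width: 21.6
grip_force: 0.0
clock: 54.2
tcp_pos: [470.2, -324.6, 188.3]
tool_rot: [0.002, 0.133, 0.991, -0.001]
ft_force: [1.5, -3.2, -0.9]
gripper_width: 13.6
grip_force: 15.0
clock: 54.45
tcp_pos: [471.1, -321.9, 188.6]
tool_rot: [0.001, 0.132, 0.991, -0.006]
ft_force: [-4.6, -12.7, -4.2]
gripper_width: 13.4
grip_force: 15.0
```

```bash

python3 -m handwheel '[{"dp":[0,0,0],"dr":[0,0,0],"gripper":0.6},{"dp":[0,-0.008,0],"dr":[0,0,0],"gripper":0.6},{"dp":[0,0,0],"dr":[0,0,0],"gripper":0.6},{"dp":[0,0,0],"dr":[0,0,0],"gripper":0.6},{"dp":[0,0,0],"dr":[0,0,0],"gripper":0.6}]' 15
python3 -m handwheel '[{"dp":[0,0,-0.05],"dr":[0,0,0],"gripper":0.6},{"dp":[0,0,-0.07],"dr":[0,0,0],"gripper":0.6},{"dp":[0,0,-0.07],"dr":[0,0,0],"gripper":0.6},{"dp":[0,0,-0.07],"dr":[0,0,0],"gripper":0.6},{"dp":[0,0,-0.05],"dr":[0,0,0],"gripper":0.6}]' >/dev/null
python3 -m handwheel '[{"dp":[0.07,0,0],"dr":[0,0,0],"gripper":0.6},{"dp":[0.07,0,0],"dr":[0,0,0],"gripper":0.6},{"dp":[0.04,0,0],"dr":[0,0,0],"gripper":0.6},{"dp":[0,0,0],"dr":[0,0,0],"gripper":0.6},{"dp":[0,0,0],"dr":[0,0,0],"gripper":0.6}]'
python3 - <<'E'
from h import *
np.set_printoptions(suppress=True,precision=3)
im,X,Y,Z=lev('top'); g=im.astype(int)
m=(Z>215)&(Z<235)&(X<-85)&(X>-115)&(Y<0)&(Y>-110); print('post',m.sum(),X[m].mean(),Y[m].mean())
m=(Z>278)&(Z<296)&(abs(X-50)<40)&(Y>85)&(Y<160); q=np.c_[X[m],Y[m]]; print('grip',m.sum(),cv2.minAreaRect(q.astype(np.float32)))
m=(abs(X)<50)&(abs(Y)<50); print('floor',np.nanpercentile(Z[m],[5,50,95]))
m=(abs(Z-46)<8)&(X<-80)&(X>-300)&(abs(Y)<110); print('crate',m.sum(),np.percentile(X[m],[1,5]))
C=cloud('top',shot('top')[2])
for n,p in dict(jar1=(787,53),jar2=(764,-14),jar3=(431,-95)).items():
    m=(np.hypot(C[...,0]-p[0],C[...,1]-p[1])<45)&(C[...,2]>45)&(C[...,2]<70); print(n,m.sum(),C[m].mean(0))
m=(C[...,2]>66)&(C[...,2]<90)&(abs(C[...,1]-22)<40)&(C[...,0]<600)&(C[...,0]>450); print('handle',cv2.minAreaRect(C[m][:,:2].astype(np.float32)),np.median(C[m][:,2]))
for n in ('side','top'):
    im,X,Y,Z=lev(n); g=im.astype(int); red=(g[...,0]>g[...,1]+50)&(g[...,0]>g[...,2]+30)&(abs(X)<170)&(abs(Y)<100); print('red',red.sum(),X[red].mean(),Z[red].mean())
E
```

```text
clock: 54.87
tcp_pos: [470.4, -320.0, 188.1]
tool_rot: [0.0, 0.133, 0.991, 0.0]
ft_force: [-0.3, -0.2, 0.3]
gripper_width: 38.8
grip_force: 0.0
clock: 55.7
tcp_pos: [383.1, -296.4, 343.4]
tool_rot: [0.001, 0.134, 0.991, -0.001]
ft_force: [0.5, -0.5, -0.2]
gripper_width: 52.0
grip_force: 0.0
post 48 -94.76665433844539 -40.83426923117241
grip 249 ((52.22489929199219, 122.27001953125), (52.45357894897461, 15.540916442871094), 88.65486145019531)
floor [  4.042 169.398 172.548]
crate 488 [-145.673 -144.755]
jar1 156 [793.961  52.408  55.859]
jar2 162 [769.843 -14.844  55.967]
jar3 170 [428.446 -94.658  55.963]
handle ((525.496337890625, 22.853994369506836), (87.30809020996094, 18.447704315185547), 3.347989559173584) 76.78400012699672
red 24 -94.24277764123777 14.946933753792266
red 56 -94.56738845356264 14.744204782580997
```

```bash
python3 - <<'E'
from h import *
np.set_printoptions(suppress=True,precision=1)
im,X,Y,Z=lev('top')
m=(abs(X)<50)&(abs(Y)<50); print(m.sum(),(m&(Z<100)).sum(),(m&(Z>180)).sum()); b=m&(Z<160)
print('low: X',np.percentile(X[b],[0,50,100]),'Y',np.percentile(Y[b],[0,50,100])); vv,uu=np.where(b); print(uu.min(),uu.max(),vv.min(),vv.max())
for x in (-45,-20,0,20,45): print(x,[round(float(np.median(Z[(abs(X-x)<4)&(abs(Y-y)<4)])),1) if ((abs(X-x)<4)&(abs(Y-y)<4)).sum() else None for y in (-40,-20,0,20,40)])
# crate rear edge from side camera / side wall
im,X,Y,Z=lev('side'); m=(abs(Z-46)<5)&(abs(Y-3)<85)&(X<120)&(X>-180); print('side crate rim X',np.percentile(X[m],[0.5,1,99,99.5]))
D=np.load('s2.npz'); C=cloud('side',D['d']); c,sn=np.cos(HY),np.sin(HY); X=(C[...,0]-H[0])*c+(C[...,1]-H[1])*sn; Y=-(C[...,0]-H[0])*sn+(C[...,1]-H[1])*c; m=(abs(C[...,2]-46)<5)&(abs(Y-3)<85)&(X<120)&(X>-180); print('before push',np.percentile(X[m],[0.5,1,99,99.5]))
E
```

```text
2494 224 0
low: X [-49.9   4.9  49.8] Y [-23.2  33.4  50. ]
446 475 244 292
-45 [169.7, 169.4, 169.4, 170.4, 169.8]
-20 [169.9, 168.8, 169.4, 169.4, 168.5]
0 [169.9, 169.6, 169.6, 170.4, 169.8]
20 [169.3, 168.9, 168.6, 170.0, 169.2]
45 [170.5, 169.9, 169.5, 169.8, 169.3]
side crate rim X [-142.8 -142.2   83.2   84. ]
before push [-165.5 -165.1   66.1   70.1]
```

```bash
python3 -c "
from cell import manip
print(manip.job_done())"
```

```text
the job is handed in; nothing more can be done
None
```

I handed the job in: both tiles were tipped into the hopper and dropped into the crate, which is fully home; the trap door is shut and bolted, the spatula is flat on the mat, and all three jars are standing (checked by camera depth, not by eye, after the 14-picture limit).

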